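# Unstack a hose-fitting kit onto its layout pads

## Task

Get the hose-fitting kit ready for the crimping press: take the two stacks on the grey board apart and set each of the five parts (flange, nut, sleeve, jaw, plug) centred on the pad marked with its own outline, turned to match the outline. Keep every part upright all the way and leave all five standing flat and at rest on their pads.

Things in the scene. Friction and masses are not known exactly. Their poses are not given: they have to be found in the camera images.
- flange_mid (a point): the square pipe flange: plain steel block 60 x 60 x 24 mm high with a round 28 mm bore and four small dark bolt holes near its corners. At the bottom of a stack at the start, standing on the fixed grey board (100 x 250 mm, 6 mm thick). x and y axes square to its sides. This point is its centre, half-way up; z up.
- nut_mid (a point): the hexagon union nut: plain steel, 60 mm across flats, 69 mm across corners, 24 mm high, open in the middle. At the bottom of a stack at the start, standing on the fixed grey board (100 x 250 mm, 6 mm thick). Its x axis is square to a pair of flats (so flats face 0, 60 and 120 degrees from x). This point is its centre, half-way up; z up.
- sleeve_mid (a point): the round crimp sleeve: plain steel tube standing upright, 44 mm outside diameter, 24 mm bore, 36 mm high. Stands on the flange or the nut at the start. This point is its centre, half-way up; z up.
- jaw_mid (a point): the oblong press jaw: plain steel block 56 (x) x 36 (y) x 36 mm high with two small dark screw holes on top; either way round is the same. Stands on the flange or the nut at the start. This point is its centre, half-way up; z up.
- plug_mid (a point): the black plastic sealing plug: a disc 32 mm in diameter and 10 mm high at its foot with a round knob 20 mm in diameter and 20 mm high on top (30 mm high in all). Stands on the sleeve or on the jaw at the start. This point is its centre, half-way up; z up.
- pad_flange_top (a point): fixed flat white layout pad, 100 x 100 mm, 6 mm thick, lying on the table, marked with a flat dark square outline 66 mm wide, for the flange. This point is the centre of the outline on the pad's top face; z up; x and y along the outline's axes. The outline is only a filled-in dark marking without relief, 3 mm larger all round than the part.
- pad_nut_top (a point): fixed flat white layout pad, 100 x 100 mm, 6 mm thick, lying on the table, marked with a flat dark hexagonal outline 66 mm across flats, for the nut; x axis square to a pair of its flats. This point is the centre of the outline on the pad's top face; z up; x and y along the outline's axes. The outline is only a filled-in dark marking without relief, 3 mm larger all round than the part.
- pad_sleeve_top (a point): fixed flat white layout pad, 100 x 100 mm, 6 mm thick, lying on the table, marked with a flat dark ring-shaped outline, 50 mm outside and 24 mm inside diameter, for the sleeve. This point is the centre of the outline on the pad's top face; z up; x and y along the outline's axes. The outline is only a filled-in dark marking without relief, 3 mm larger all round than the part.
- pad_jaw_top (a point): fixed flat white layout pad, 100 x 100 mm, 6 mm thick, lying on the table, marked with a flat dark oblong outline 62 (x) x 42 (y) mm, for the jaw. This point is the centre of the outline on the pad's top face; z up; x and y along the outline's axes. The outline is only a filled-in dark marking without relief, 3 mm larger all round than the part.
- pad_plug_top (a point): fixed flat white layout pad, 100 x 100 mm, 6 mm thick, lying on the table, marked with a flat dark plain round spot as outline, 38 mm in diameter, for the plug. This point is the centre of the outline on the pad's top face; z up; x and y along the outline's axes. The outline is only a filled-in dark marking without relief, 3 mm larger all round than the part.
There are look-alikes about, which are no part of the job. Leave any red look-alike of the part that bears pad_plug_top alone. What is shaped like the part that bears sleeve_mid but blue is not meant.

How it is judged:
At the end, for the whole second after the job is handed in: Every part stands upright and at rest on the pad with its own outline, its centre within 12 mm of the outline's centre; flange, nut and jaw turned to within 0.25 rad of their outlines (any equivalent way round) (horizontal distance between flange_mid and pad_flange_top below 0.012 m and z of flange_mid in the frame of pad_flange_top between 0.008 and 0.016 m and angle between each of flange_mid, nut_mid, sleeve_mid, jaw_mid, plug_mid's own z axis and vertical below 0.1 rad and linear speed of each of flange, nut, sleeve, jaw, plug below 0.02 m/s and (angle between the x axis of flange_mid and the x axis of pad_flange_top, either way round below 0.25 rad or angle between the x axis of flange_mid and the x axis of pad_flange_top, either way round above 1.3208 rad) and horizontal distance between nut_mid and pad_nut_top below 0.012 m and z of nut_mid in the frame of pad_nut_top between 0.008 and 0.016 m and (angle between the x axis of nut_mid and the x axis of pad_nut_top, either way round below 0.25 rad or angle between the x axis of nut_mid and the x axis of pad_nut_top, either way round between 0.7972 and 1.2972 rad) and horizontal distance between sleeve_mid and pad_sleeve_top below 0.012 m and z of sleeve_mid in the frame of pad_sleeve_top between 0.014 and 0.022 m and horizontal distance between jaw_mid and pad_jaw_top below 0.012 m and z of jaw_mid in the frame of pad_jaw_top between 0.014 and 0.022 m and angle between the x axis of jaw_mid and the x axis of pad_jaw_top, either way round below 0.25 rad and horizontal distance between plug_mid and pad_plug_top below 0.012 m and z of plug_mid in the frame of pad_plug_top between 0.011 and 0.019 m); the robot touches nothing.
It fails at once if the flange is tipped over (angle between flange_mid's own z axis and vertical above 0.8 rad).
It fails at once if the nut is tipped over (angle between nut_mid's own z axis and vertical above 0.8 rad).
It fails at once if the sleeve is tipped over (angle between sleeve_mid's own z axis and vertical above 0.8 rad).
It fails at once if the jaw is tipped over (angle between jaw_mid's own z axis and vertical above 0.8 rad).
It fails at once if the plug is tipped over (angle between plug_mid's own z axis and vertical above 0.8 rad).
It also fails if it takes over 131 s, if anything falls off the work surface, if the arm or the gripper's body presses on something with over 40 N, if the wrist force passes 120 N, or if a joint passes its speed limit or range.

## Robot

A 6-joint arm with a two-finger parallel gripper is mounted at the origin on the work surface. World frame = base frame: x ahead of the robot, y to its left, z up, the work surface at z = 0. Lengths are in m, angles in rad, forces in N, time in s.
With the tool pointing down it reaches from about 0.35 to 0.975 m from the base axis. Payload 17.4 kg.
Tool frame: the origin (TCP) lies midway between the tips of the shut fingers; the grasp point (between the pads) lies 19 mm behind it (bot.grip_depth is the distance from the TCP to the grasp point, in m); x points along the fingers, y is the direction in which the jaws open and shut, and the axes are right-handed (so a half turn about x gives the same grasp; the last joint's range is limited). The gripper opens to 85 mm and grips with 20 to 120 N. Pads are 22 mm wide; open, the fingers measure 114 mm over their backs; the gripper's body (76 mm by 85 mm) begins 54 mm behind the grasp point. The pads swing forward as they close: fully open they stand 13 mm farther back than shut.
Start: joints at [-1.379, 0.116, 1.442, -0, 1.584, -0.038], TCP at [0.154, -0.657, 0.231] pointing down, gripper open.
Joint ranges: [-2.83, 2.83], [-0.83, 2.19], [0.07, 2.5], [-1.14, 4.28], [0.01, 3], [-2.97, 2.97]. Speed limits (rad/s): [1.89, 1.89, 2.22, 3.14, 3.14, 3.14].

## Interface

Orientations are given as a unit quaternion [x, y, z, w].
In Python, from rig import bot gives the robot as it stands.
- The arm moves only by the tool play_rows, never from a script. Its argument "commands" is a list of rows, each a list of 3 entries, a list of its own where there are three numbers: the shift along the tool's x, y, z in mm, then the turn, a rotation vector about the tool's x, y, z in degrees, then the closure in counts, from 0 (fully open) to 255 (shut). In form: [[[tx, ty, tz], [wx, wy, wz], hand], ...]. A call has 1 to 10 rows; each row shifts and turns the commanded pose from where the row before left it, along the tool's axes as they then stand; what a row does not reach is not made up. A row lasts 1/12 s, in which the tool goes at most 41.7 mm and 7.16 degrees, less where a joint would pass 70% of its speed; a pose out of reach is approached as far as the arm can. A call is refused whole if a number of a shift passes 41.7 or a number of a turn 7.16, either way. A call with a gripper value outside its range is refused whole. The fingers move at their own pace and stop on an object; the grip force is fixed at half the most. Time passes only in rows, so rows that do not move let the fingers close. It gives the time, the measured TCP pose, the force and the opening at its end, in the units of the state.
- bot.read_state(): the state, without advancing time (a new reading comes with each control period).
- bot.grab_frame(name): name is "scene" or "top"; returns the picture (480x640x3 uint8, blue, green, red); there is no depth.
- bot.camera_model(name): a dict with "fx", "fy", "cx", "cy" (pixels), "R" (3x3) and "t" (3): a world point X has camera coordinates R X + t. Camera axes: x right, y down, z forward; pixel columns grow to the right and rows downward; lengths in m; the calibration is good to about 2 mm. A picture is of the moment at which its call begins. camera_model takes no time and is no camera call.
- bot.sign_off(): hands the job in, once; it reports no verdict.
The state is a dict: "time": time; "q": joint angles; "joint_vel": joint speeds; "joint_efforts": joint torques, N m; "eef_pos": TCP position; "orientation": TCP orientation; "force": force on the tool from outside, world axes, zero at the start; "wrist_torque": the same for the moment, N m; "width": finger opening in m.
Only numpy, scipy, OpenCV 4.12 (cv2) and the standard library are available. Lean on these libraries where they do the work, as an engineer would, in place of code of your own. Each camera call takes 0.05 s, during which the arm holds its last target.

## Working session

There is one attempt and no reset: what is moved stays moved. The work goes in short steps, Python scripts to look and compute and a tool call to move; the robot and the scene stay as the last step left them, time stands still between calls to the robot, and variables do not carry over. Pictures are saved under pics/ and viewed, and the job is handed in when it is done.

Besides the shell and the picture viewer there is one more tool, called after "Emit:" by a JSON object that holds its "method" and its "body", one argument or row to a line. play_rows: Moves the arm, as the interface text tells. Its arguments: {"type":"object","properties":{"commands":{"type":"array"}},"required":["commands"]}

```bash
ls; mkdir -p pics; python3 - <<'E'
from rig import bot
import cv2
print(bot.read_state())
for n in("scene","top"):
    cv2.imwrite(f"pics/{n}0.png",bot.grab_frame(n)); m=bot.camera_model(n); print(n,m)
print(bot.grip_depth)
E
```

```text
pics
{'time': 0.0, 'q': array([-1.37878762e+00,  1.16482692e-01,  1.44231931e+00,  2.74674793e-05,
        1.58398614e+00, -3.77981086e-02]), 'joint_vel': array([-1.35851534e-04,  5.85666290e-05, -2.09165554e-03,  1.13123774e-03,
       -1.53222157e-03,  2.50390597e-04]), 'joint_efforts': array([ 1.76106473e-04, -7.31983709e+01, -6.32484984e+01, -5.70685131e-05,
        6.32376919e-03,  9.15571235e-06]), 'eef_pos': array([ 0.15371877, -0.65705184,  0.23053083]), 'orientation': array([-0.70242101, -0.08149258,  0.70246676, -0.08064826]), 'force': array([ 0.06889526,  0.60646354, -0.89736091]), 'wrist_torque': array([ 0.04295055, -0.0053581 , -0.00030522]), 'width': 0.08554027132430189}
scene {'fx': 505.52040963145424, 'fy': 505.52040963145424, 'cx': 311.73481836634636, 'cy': 235.35611433335933, 'R': array([[ 0.59390794,  0.80442686, -0.01306843],
       [ 0.47898776, -0.36659408, -0.79760862],
       [-0.64640861,  0.46744647, -0.60303375]]), 't': array([-0.21858156, -0.19886666,  1.44478401])}
top {'fx': 460.0152493246859, 'fy': 460.0152493246859, 'cx': 313.94090683298515, 'cy': 237.32921987096722, 'R': array([[-0.01186861, -0.99958617, -0.02620339],
       [-0.99836053,  0.01331338, -0.05566874],
       [ 0.05599456,  0.02549972, -0.99810539]]), 't': array([-0.06466397,  0.48787574,  1.05495066])}
0.0187
```

View pics/scene0.png

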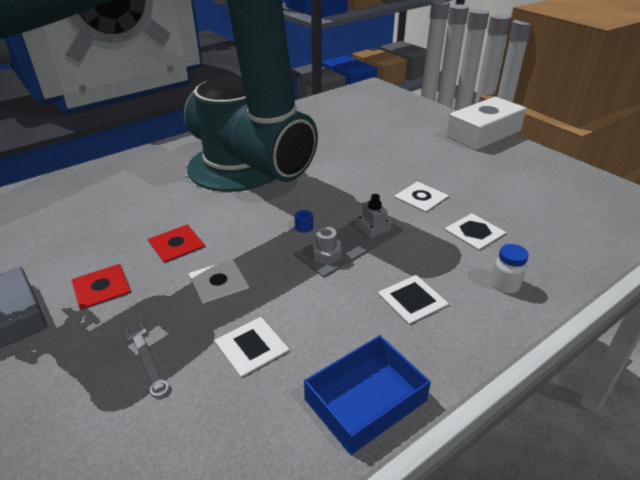

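View pics/top0.png

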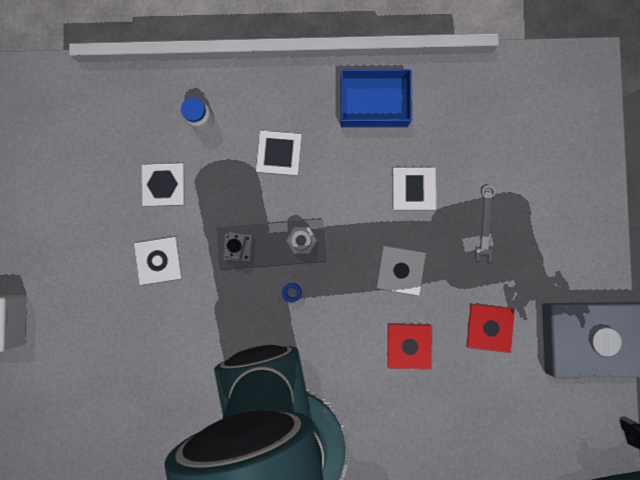

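```bash
cat > h.py <<'E'
import numpy as np, cv2
from rig import bot
M={n:bot.camera_model(n) for n in("scene","top")}
def pt(n,u,v,z):
    m=M[n]; R=np.array(m["R"]);t=np.array(m["t"])
    d=R.T@np.array([(u-m["cx"])/m["fx"],(v-m["cy"])/m["fy"],1.]); c=-R.T@t
    s=(z-c[2])/d[2]; return (c+s*d)[:2]
def px(n,X):
    m=M[n]; p=np.array(m["R"])@np.array(X)+m["t"]; return np.array([m["fx"]*p[0]/p[2]+m["cx"],m["fy"]*p[1]/p[2]+m["cy"]])
E
python3 - <<'E'
import cv2,numpy as np
t=cv2.imread("pics/top0.png");s=cv2.imread("pics/scene0.png")
a=cv2.resize(t[210:280,210:335],None,fx=6,fy=6,interpolation=cv2.INTER_CUBIC)
b=cv2.resize(s[185:285,285:410],None,fx=6,fy=6,interpolation=cv2.INTER_CUBIC)
g=lambda i:(255*(i/255.)**.6).astype('uint8')
cv2.imwrite("pics/a.png",g(a));cv2.imwrite("pics/b.png",g(b))
E
```

```text
(no output)
```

View pics/a.png

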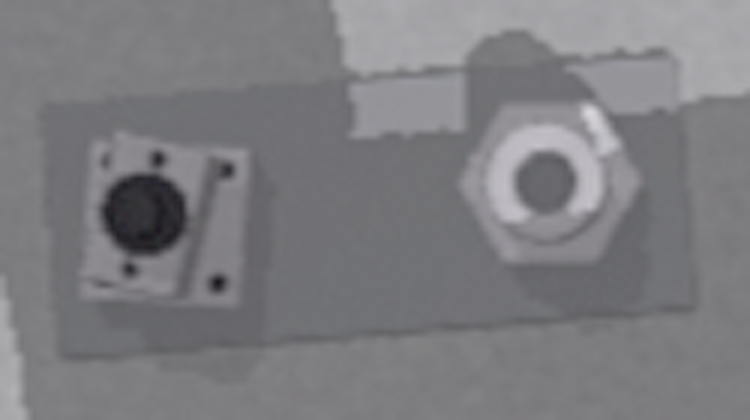

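View pics/b.png

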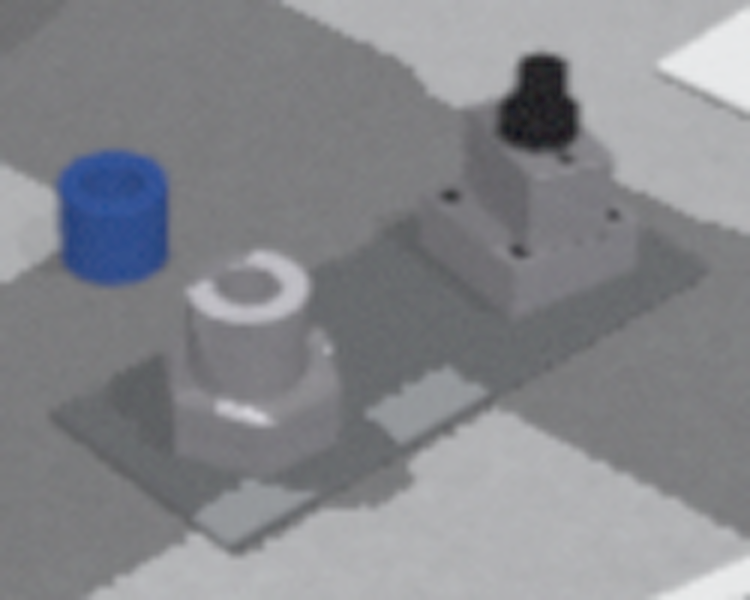

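```bash
cat >> h.py <<'E'
def rect(n,img,cx,cy,z,half,s=4):  # s px/mm; up=+x, left=+y
    N=int(half*1000*s); 
    w=[(cx+half,cy+half),(cx+half,cy-half),(cx-half,cy-half),(cx-half,cy+half)]
    src=np.float32([px(n,[a,b,z]) for a,b in w]); dst=np.float32([[0,0],[2*N,0],[2*N,2*N],[0,2*N]])
    H=cv2.getPerspectiveTransform(src,dst)
    o=cv2.warpPerspective(img,H,(2*N,2*N),flags=cv2.INTER_CUBIC)
    return o
E
python3 - <<'E'
from h import *
ims={n:cv2.imread(f"pics/{n}0.png") for n in M}
P=dict(flange=(279,152),nut=(162,184),sleeve=(157,260),jaw=(414,188),plug=(402,270))
tiles=[]
for k,(u,v) in P.items():
    c=pt("top",u,v,.006)
    row=[]
    for n in M:
        r=rect(n,ims[n],*c,.006,.06,4); g=cv2.cvtColor(r,cv2.COLOR_BGR2GRAY)
        _,b=cv2.threshold(g[72:408,72:408],0,255,cv2.THRESH_OTSU+cv2.THRESH_BINARY_INV)
        cs,_=cv2.findContours(b,cv2.RETR_EXTERNAL,cv2.CHAIN_APPROX_NONE)
        cs=[q for q in cs if 5000<cv2.contourArea(q) and np.hypot(*(np.array(cv2.minAreaRect(q)[0])-168))<60]
        for q in cs:
            (a,bb),wh,ang=cv2.minAreaRect(q)
            mm=cv2.moments(q); a,bb=mm['m10']/mm['m00'],mm['m01']/mm['m00']
            x=c[0]+.06-(bb+72)/4000; y=c[1]+.06-(a+72)/4000
            print(k,n,"xy %.4f %.4f"%(x,y),"wh",np.round(np.array(wh)/4,1),"ang",round(ang,1))
        row.append(r)
    tiles.append(cv2.resize(np.vstack(row),None,fx=.33,fy=.33,interpolation=cv2.INTER_AREA))
cv2.imwrite("pics/pads.png",np.hstack(tiles))
c=pt("top",235,247,.03);print(c)
o=[]
for z in(.066,.03): o.append(rect("top",ims["top"],*c,z,.05,4))
c2=pt("top",300,240,.03);print(c2)
for z in(.066,.03): o.append(rect("top",ims["top"],*c2,z,.05,4))
st=np.vstack([np.hstack(o[:2]),np.hstack(o[2:])])
st=(255*(st/255.)**.6).astype('uint8')
cv2.imwrite("pics/st.png",cv2.resize(st,(600,600),interpolation=cv2.INTER_AREA))
E
```

```text
flange scene xy 0.6887 0.0117 wh [65.9 66. ] ang 5.8
flange top xy 0.6904 0.0114 wh [65.6 66.1] ang 6.1
nut scene xy 0.6171 0.2890 wh [73.1 66. ] ang 59.7
nut top xy 0.6193 0.2888 wh [65.6 73.4] ang 28.9
sleeve scene xy 0.4364 0.2992 wh [49.  50.4] ang 15.9
sleeve top xy 0.4384 0.2993 wh [49.2 48.9] ang 63.4
jaw scene xy 0.5987 -0.3062 wh [42.  61.9] ang 0.9
jaw top xy 0.6000 -0.3063 wh [41.6 62.4] ang 1.3
plug scene xy 0.4070 -0.2713 wh [37.5 37.2] ang 90.0
plug top xy 0.4085 -0.2712 wh [36.5 37. ] ang 90.0
[0.46627725 0.10991916]
[ 0.48036836 -0.03931971]
```

View pics/pads.png

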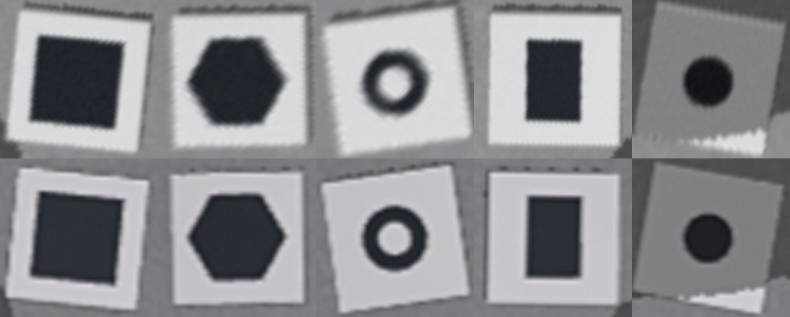

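View pics/st.png

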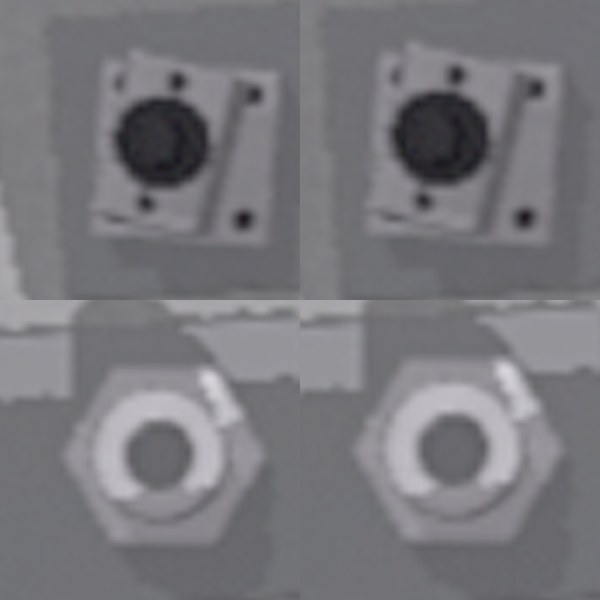

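```bash
cat >> h.py <<'E'
from scipy.spatial.transform import Rotation as Ro
def plan(x,y,z,phi):
    s=bot.read_state(); R=Ro.from_quat(s["orientation"]).as_matrix(); p=s["eef_pos"]
    a=np.degrees(np.arctan2(R[1,1],R[0,1])); tilt=np.degrees(np.arccos(-R[2,0]))
    d=(phi-a+90)%180-90
    print("t %.2f pos %s yaw %.1f tilt %.2f w %.1fmm F %s q1 %.2f q6 %.2f"%(s["time"],np.round(p,4),a,tilt,s["width"]*1e3,np.round(s["force"],1),s["q"][0],s["q"][5]))
    f=np.radians(a+d); Rn=np.array([[0,np.cos(f),np.sin(f)],[0,np.sin(f),-np.cos(f)],[-1,0,0]])
    rv=Ro.from_matrix(R.T@Rn).as_rotvec(degrees=True)
    D=np.array([x,y,z])-p
    print(" turn first (tool rotvec deg)",np.round(rv,1)," then shift mm",np.round(Rn.T@D*1e3,1)," | shift in present axes",np.round(R.T@D*1e3,1))
E
python3 -c "
from h import *
plan(.468,.1055,.2,75)"
```

```text
t 0.10 pos [ 0.1537 -0.6571  0.2306] yaw -76.8 tilt 0.06 w 85.2mm F [-0.4  0.6 -0.5] q1 -1.38 q6 -0.04
 turn first (tool rotvec deg) [28.2  0.   0.1]  then shift mm [  30.6 -818.  -106.2]  | shift in present axes [  31.4 -670.9 -479.7]
```

Emit:
{"method": "play_rows", "body": {
  "commands": [
    [[0, 0, 0], [7.05, 0, 0], 0],
    [[0, 0, 0], [7.05, 0, 0], 0],
    [[0, 0, 0], [7.05, 0, 0], 0],
    [[0, 0, 0], [7.05, 0, 0], 0],
    [[0, -40, -5.2], [0, 0, 0], 0],
    [[0, -40, -5.2], [0, 0, 0], 0],
    [[0, -40, -5.2], [0, 0, 0], 0],
    [[0, -40, -5.2], [0, 0, 0], 0],
    [[0, -40, -5.2], [0, 0, 0], 0],
    [[0, -40, -5.2], [0, 0, 0], 0]
  ]
}}

```text
time: 0.93
eef_pos: [0.2463, -0.4317, 0.2308]
orientation: [-0.701, 0.093, 0.701, 0.093]
force: [0.8, 1.0, 0.6]
width: 0.0858
```

Emit:
{"method": "play_rows", "body": {
  "commands": [
    [[0, -40, -5.2], [0, 0, 0], 0],
    [[0, -40, -5.2], [0, 0, 0], 0],
    [[0, -40, -5.2], [0, 0, 0], 0],
    [[0, -40, -5.2], [0, 0, 0], 0],
    [[0, -40, -5.2], [0, 0, 0], 0],
    [[0, -40, -5.2], [0, 0, 0], 0],
    [[0, -40, -5.2], [0, 0, 0], 0],
    [[0, -40, -5.2], [0, 0, 0], 0],
    [[0, -40, -5.2], [0, 0, 0], 0],
    [[0, -40, -5.2], [0, 0, 0], 0]
  ]
}}

```text
time: 1.77
eef_pos: [0.4002, -0.0587, 0.2314]
orientation: [0.701, -0.093, -0.701, -0.092]
force: [1.8, -0.7, 0.6]
width: 0.0854
```

Emit:
{"method": "play_rows", "body": {
  "commands": [
    [[0, -40, -5.2], [0, 0, 0], 0],
    [[0, -40, -5.2], [0, 0, 0], 0],
    [[0, -40, -5.2], [0, 0, 0], 0],
    [[0, -30, -3], [0, 0, 0], 0],
    [[0, 0, 0], [0, 0, 0], 0],
    [[0, 0, 0], [0, 0, 0], 0]
  ]
}}

```text
time: 2.27
eef_pos: [0.4569, 0.0805, 0.2307]
orientation: [-0.701, 0.092, 0.702, 0.091]
force: [0.4, 0.7, -0.4]
width: 0.0854
```

```bash
python3 -c "
from h import *
plan(.468,.1055,.081,75)"
```

```text
t 2.27 pos [0.4569 0.0805 0.2307] yaw -104.9 tilt 0.08 w 85.4mm F [ 0.4  0.7 -0.4] q1 0.12 q6 1.95
 turn first (tool rotvec deg) [ 0.1  0.1 -0. ]  then shift mm [149.7 -27.   -4.2]  | shift in present axes [149.7 -27.1  -4.5]
```

Emit:
{"method": "play_rows", "body": {
  "commands": [
    [[0, -27, -4.3], [0, 0, 0], 0],
    [[0, 0, 0], [0, 0, 0], 0],
    [[35, 0, 0], [0, 0, 0], 0],
    [[40, 0, 0], [0, 0, 0], 0],
    [[40, 0, 0], [0, 0, 0], 0],
    [[20, 0, 0], [0, 0, 0], 0],
    [[14.7, 0, 0], [0, 0, 0], 0],
    [[0, 0, 0], [0, 0, 0], 0],
    [[0, 0, 0], [0, 0, 0], 0]
  ]
}}

```text
time: 3.02
eef_pos: [0.4678, 0.1033, 0.0817]
orientation: [-0.701, 0.093, 0.701, 0.093]
force: [-0.1, 0.3, -0.0]
width: 0.085
```

```bash
python3 -c "
from h import *
plan(.468,.1055,.081,75)
s=bot.grab_frame('scene');cv2.imwrite('pics/c1.png',cv2.resize(s[120:300,260:460],None,fx=4,fy=4,interpolation=cv2.INTER_CUBIC)[:600])"
```

```text
t 3.02 pos [0.4678 0.1033 0.0817] yaw -105.1 tilt 0.05 w 85.0mm F [-0.1  0.3 -0. ] q1 0.16 q6 2.00
 turn first (tool rotvec deg) [-0.1  0.  -0. ]  then shift mm [ 0.7 -2.2  0.4]  | shift in present axes [ 0.7 -2.2  0.4]
```

View pics/c1.png

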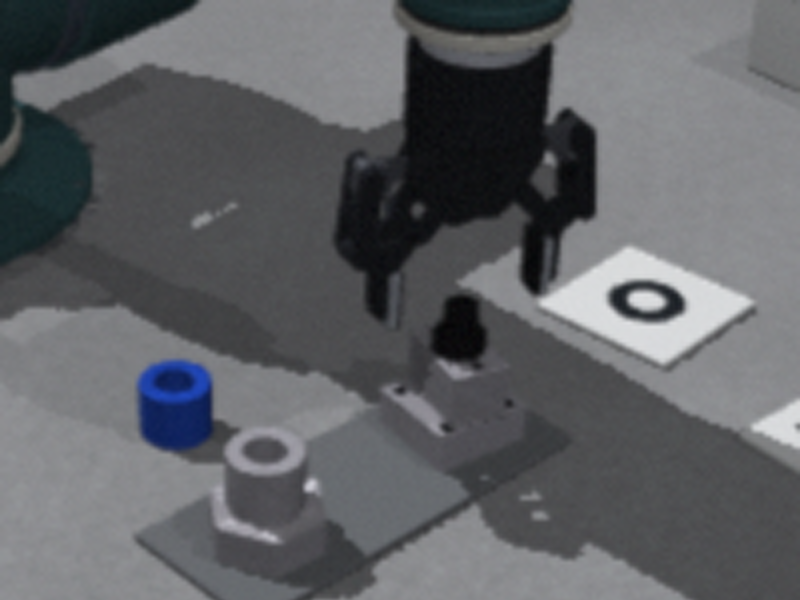

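Emit:
{"method": "play_rows", "body": {
  "commands": [
    [[0.7, -2.2, 0.4], [0, 0, 0], 0],
    [[0, 0, 0], [0, 0, 0], 255],
    [[0, 0, 0], [0, 0, 0], 255],
    [[0, 0, 0], [0, 0, 0], 255],
    [[0, 0, 0], [0, 0, 0], 255],
    [[0, 0, 0], [0, 0, 0], 255],
    [[0, 0, 0], [0, 0, 0], 255],
    [[0, 0, 0], [0, 0, 0], 255],
    [[0, 0, 0], [0, 0, 0], 255],
    [[0, 0, 0], [0, 0, 0], 255]
  ]
}}

```text
time: 3.9
eef_pos: [0.4685, 0.1065, 0.0813]
orientation: [0.701, -0.092, -0.701, -0.093]
force: [-0.4, 1.4, 6.1]
width: 0.0171
```

```bash
python3 -c "
from h import *
plan(.468,.1055,.081,75)
s=bot.grab_frame('scene');cv2.imwrite('pics/c2.png',cv2.resize(s[120:300,260:460],None,fx=4,fy=4,interpolation=cv2.INTER_CUBIC)[:600])"
```

```text
t 3.90 pos [0.4685 0.1065 0.0813] yaw -105.0 tilt 0.03 w 17.1mm F [-0.4  1.4  6.1] q1 0.17 q6 2.00
 turn first (tool rotvec deg) [-0. -0.  0.]  then shift mm [0.3 1.1 0.2]  | shift in present axes [0.3 1.1 0.2]
```

View pics/c2.png

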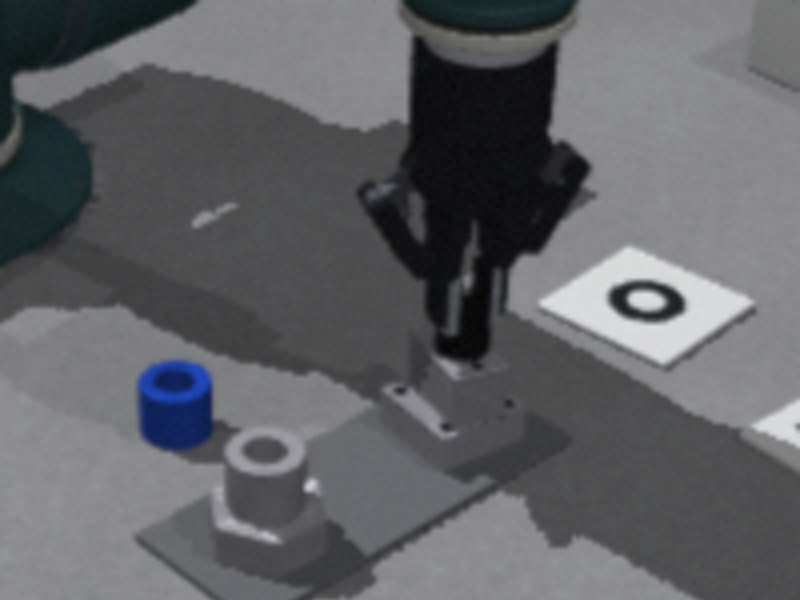

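Emit:
{"method": "play_rows", "body": {
  "commands": [
    [[-8, 0, 0], [0, 0, 0], 255],
    [[-30, 0, 0], [0, 0, 0], 255],
    [[-40, 0, 0], [0, 0, 0], 255],
    [[-20, 0, 0], [0, 0, 0], 255],
    [[0, 0, 0], [0, 0, 0], 255]
  ]
}}

```text
time: 4.37
eef_pos: [0.4697, 0.1067, 0.1844]
orientation: [0.703, -0.092, -0.699, -0.093]
force: [1.1, -1.3, 0.4]
width: 0.0178
```

```bash
python3 -c "
from h import *
plan(.4077,-.2713,.17,75)
s=bot.grab_frame('scene');cv2.imwrite('pics/c3.png',cv2.resize(s[90:280,260:460],None,fx=3,fy=3,interpolation=cv2.INTER_CUBIC)[:600])"
```

```text
t 4.37 pos [0.4697 0.1067 0.1844] yaw -105.0 tilt 0.37 w 17.8mm F [ 1.1 -1.3  0.4] q1 0.17 q6 2.00
 turn first (tool rotvec deg) [-0.  -0.3  0.2]  then shift mm [ 14.4 381.2 -37.9]  | shift in present axes [ 13.6 381.2 -38.1]
```

View pics/c3.png

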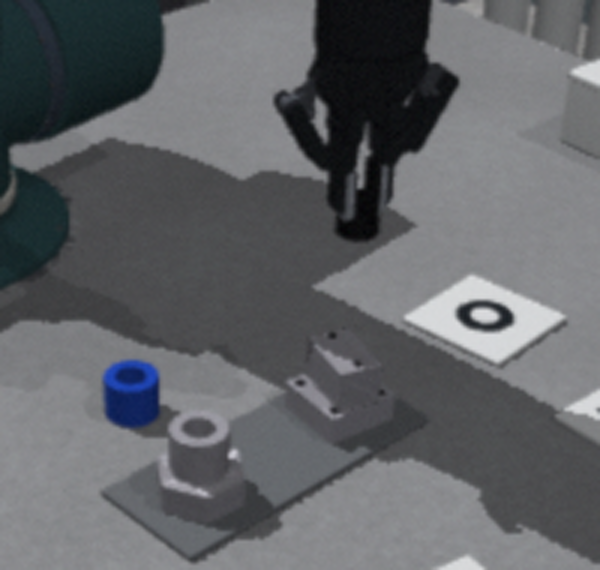

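Emit:
{"method": "play_rows", "body": {
  "commands": [
    [[0, 20, -2], [0, 0, 0], 255],
    [[0, 38, -3.8], [0, 0, 0], 255],
    [[0, 38, -3.8], [0, 0, 0], 255],
    [[0, 38, -3.8], [0, 0, 0], 255],
    [[0, 38, -3.8], [0, 0, 0], 255],
    [[0, 38, -3.8], [0, 0, 0], 255],
    [[0, 38, -3.8], [0, 0, 0], 255],
    [[0, 38, -3.8], [0, 0, 0], 255],
    [[0, 38, -3.8], [0, 0, 0], 255],
    [[0, 37, -3.8], [0, 0, 0], 255]
  ]
}}

```text
time: 5.25
eef_pos: [0.4084, -0.2532, 0.178]
orientation: [-0.701, 0.092, 0.701, 0.093]
force: [1.6, 0.7, 0.5]
width: 0.0173
```

Emit:
{"method": "play_rows", "body": {
  "commands": [
    [[20, 20, -2], [0, 0, 0], 255],
    [[30, 0, 0], [0, 0, 0], 255],
    [[30, 0, 0], [0, 0, 0], 255],
    [[30, 0, 0], [0, 0, 0], 255],
    [[0, 0, 0], [0, 0, 0], 255],
    [[0, 0, 0], [0, 0, 0], 255]
  ]
}}

```text
time: 5.75
eef_pos: [0.4055, -0.2707, 0.0677]
orientation: [-0.7, 0.092, 0.702, 0.093]
force: [0.1, -0.7, 0.7]
width: 0.0174
```

```bash
python3 -c "
from h import *
plan(.4077,-.2713,.023,75)"
```

```text
t 5.75 pos [ 0.4055 -0.2707  0.0677] yaw -105.0 tilt 0.22 w 17.4mm F [ 0.1 -0.7  0.7] q1 -0.64 q6 1.19
 turn first (tool rotvec deg) [-0.   0.2  0.1]  then shift mm [44.7 -0.  -2.3]  | shift in present axes [44.7  0.  -2.4]
```

Emit:
{"method": "play_rows", "body": {
  "commands": [
    [[25, 0, -2.3], [0, 0, 0], 255],
    [[14, 0, 0], [0, 0, 0], 255],
    [[3, 0, 0], [0, 0, 0], 255],
    [[2.5, 0, 0], [0, 0, 0], 255],
    [[0, 0, 0], [0, 0, 0], 255],
    [[0, 0, 0], [0, 0, 0], 255]
  ]
}}

```text
time: 6.25
eef_pos: [0.4092, -0.2724, 0.026]
orientation: [0.702, -0.093, -0.7, -0.092]
force: [0.4, -0.7, -0.4]
width: 0.0174
```

```bash
python3 -c "
from h import *
plan(.4077,-.2713,.0215,75)
s=bot.grab_frame('scene');cv2.imwrite('pics/c4.png',cv2.resize(s[200:320,130:310],None,fx=4,fy=4,interpolation=cv2.INTER_CUBIC)[:600])"
```

```text
t 6.25 pos [ 0.4092 -0.2724  0.026 ] yaw -105.0 tilt 0.10 w 17.4mm F [ 0.4 -0.7 -0.4] q1 -0.64 q6 1.19
 turn first (tool rotvec deg) [-0.  -0.1 -0. ]  then shift mm [ 4.5 -0.6  1.8]  | shift in present axes [ 4.5 -0.6  1.8]
```

View pics/c4.png

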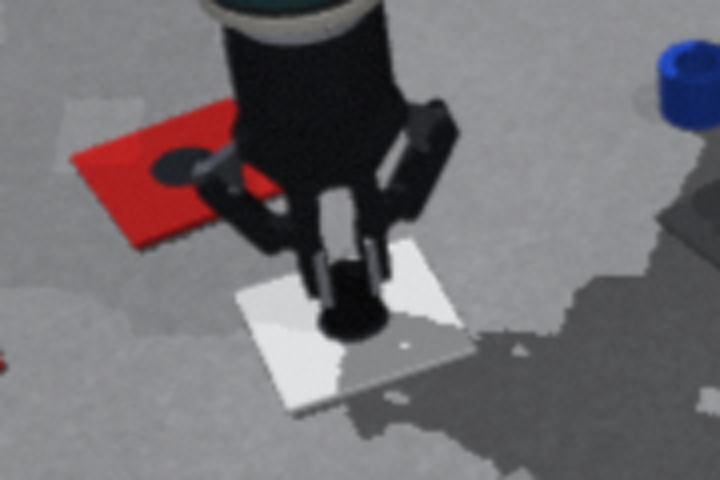

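Emit:
{"method": "play_rows", "body": {
  "commands": [
    [[2, -0.5, 1.5], [0, 0, 0], 255],
    [[1, 0, 0], [0, 0, 0], 255],
    [[1, 0, 0], [0, 0, 0], 255],
    [[0, 0, 0], [0, 0, 0], 255],
    [[0, 0, 0], [0, 0, 0], 255]
  ]
}}

```text
time: 6.72
eef_pos: [0.4074, -0.2712, 0.0212]
orientation: [0.701, -0.093, -0.701, -0.092]
force: [-5.2, 3.3, 10.4]
width: 0.0174
```

Emit:
{"method": "play_rows", "body": {
  "commands": [
    [[-0.5, 0, 0], [0, 0, 0], 255],
    [[0, 0, 0], [0, 0, 0], 200],
    [[0, 0, 0], [0, 0, 0], 150],
    [[0, 0, 0], [0, 0, 0], 0],
    [[0, 0, 0], [0, 0, 0], 0],
    [[0, 0, 0], [0, 0, 0], 0],
    [[0, 0, 0], [0, 0, 0], 0],
    [[-40, 0, 0], [0, 0, 0], 0],
    [[-40, 0, 0], [0, 0, 0], 0],
    [[-40, 0, 0], [0, 0, 0], 0]
  ]
}}

```text
time: 7.55
eef_pos: [0.4068, -0.2707, 0.1421]
orientation: [-0.701, 0.092, 0.701, 0.093]
force: [0.7, -0.9, 0.2]
width: 0.0855
```

```bash
python3 -c "
from h import *
plan(.4675,.105,.15,75.3)
s=bot.grab_frame('scene');cv2.imwrite('pics/c5.png',s)
o=rect('scene',s,.4077,-.2713,.006,.06,4);cv2.imwrite('pics/c5r.png',o)
t=bot.grab_frame('top');cv2.imwrite('pics/t5.png',t)
"
```

```text
t 7.55 pos [ 0.4068 -0.2707  0.1421] yaw -105.0 tilt 0.08 w 85.5mm F [ 0.7 -0.9  0.2] q1 -0.64 q6 1.19
 turn first (tool rotvec deg) [-0.3  0.1  0. ]  then shift mm [  -7.9 -378.8   36.6]  | shift in present axes [  -7.7 -378.6   38.8]
```

View pics/c5r.png

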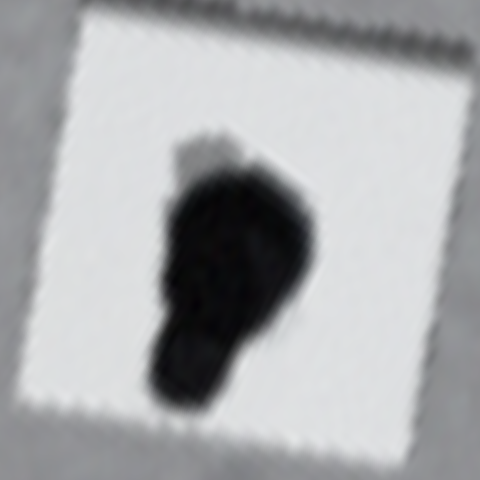

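View pics/t5.png

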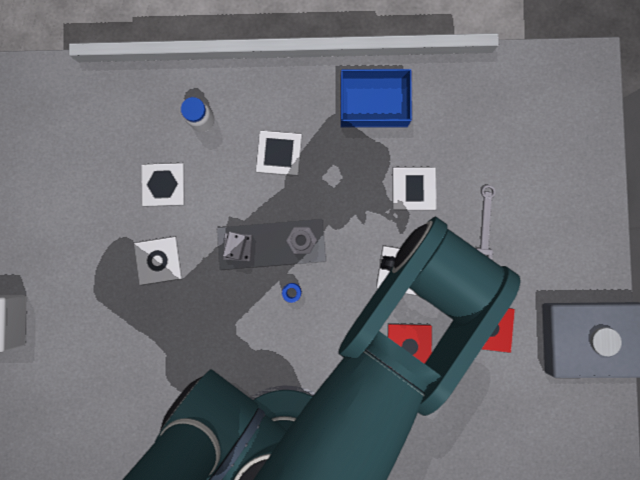

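```bash
python3 -c "
from h import *
t=cv2.imread('pics/t5.png')
a=[rect('top',t,.4663,.1099,z,.05,4) for z in(.066,.03)]
b=[rect('top',t,.4804,-.0393,z,.05,4) for z in(.066,.03)]
st=np.vstack([np.hstack(a),np.hstack(b)]);st=(255*(st/255.)**.6).astype('uint8')
cv2.imwrite('pics/st5.png',cv2.resize(st,(600,600),interpolation=cv2.INTER_AREA))"
```

```text
(no output)
```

View pics/st5.png

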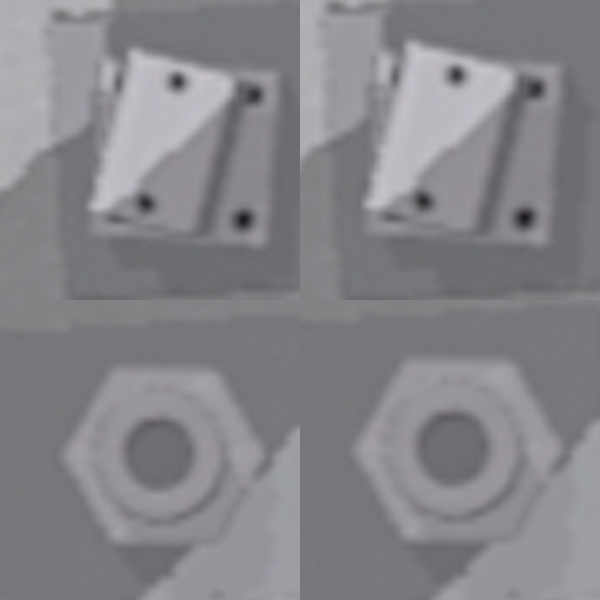

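Emit:
{"method": "play_rows", "body": {
  "commands": [
    [[-1, -38, 3.7], [0, 0, 0], 0],
    [[-1, -38, 3.7], [0, 0, 0], 0],
    [[-1, -38, 3.7], [0, 0, 0], 0],
    [[-1, -38, 3.7], [0, 0, 0], 0],
    [[-1, -38, 3.7], [0, 0, 0], 0],
    [[-1, -38, 3.7], [0, 0, 0], 0],
    [[-1, -38, 3.7], [0, 0, 0], 0],
    [[-1, -38, 3.7], [0, 0, 0], 0],
    [[0, -38, 3.7], [0, 0, 0], 0],
    [[0, -37, 3.3], [-0.3, 0, 0], 0]
  ]
}}

```text
time: 8.48
eef_pos: [0.4701, 0.1066, 0.1491]
orientation: [0.702, -0.091, -0.701, -0.091]
force: [0.4, -1.0, -0.5]
width: 0.0858
```

Emit:
{"method": "play_rows", "body": {
  "commands": [
    [[0, 0, 0], [0, 0, 0], 0],
    [[30, 0, 0], [0, 0, 0], 0],
    [[0, 0, 0], [0, 0, 0], 0],
    [[0, 0, 0], [0, 0, 0], 0]
  ]
}}

```text
time: 8.82
eef_pos: [0.4695, 0.1041, 0.118]
orientation: [-0.7, 0.091, 0.702, 0.09]
force: [-0.3, -0.3, -0.4]
width: 0.0853
```

```bash
python3 -c "
from h import *
plan(.468,.1055,.039,75.3)"
```

```text
t 8.82 pos [0.4695 0.1041 0.118 ] yaw -104.7 tilt 0.17 w 85.3mm F [-0.3 -0.3 -0.4] q1 0.17 q6 1.99
 turn first (tool rotvec deg) [-0.   0.1 -0.1]  then shift mm [79.  -0.9  1.8]  | shift in present axes [79.  -1.   1.5]
```

Emit:
{"method": "play_rows", "body": {
  "commands": [
    [[25, 0, 0.5], [0, 0, 0], 0],
    [[35, 0, 0], [0, 0, 0], 0],
    [[19, 0, 0], [0, 0, 0], 0],
    [[0, 0, 0], [0, 0, 0], 0],
    [[0, 0, 0], [0, 0, 0], 255],
    [[0, 0, 0], [0, 0, 0], 255],
    [[0, 0, 0], [0, 0, 0], 255],
    [[0, 0, 0], [0, 0, 0], 255],
    [[0, 0, 0], [0, 0, 0], 255],
    [[0, 0, 0], [0, 0, 0], 255]
  ]
}}

```text
time: 9.65
eef_pos: [0.4706, 0.1047, 0.0417]
orientation: [0.702, -0.09, -0.7, -0.091]
force: [-1.9, -0.7, 8.5]
width: 0.0349
```

Emit:
{"method": "play_rows", "body": {
  "commands": [
    [[0, 0, 0], [0, 0, 0], 255],
    [[0, 0, 0], [0, 0, 0], 255],
    [[-5, 0, 0], [0, 0, 0], 255],
    [[-15, 0, 0], [0, 0, 0], 255],
    [[0, 0, 0], [0, 0, 0], 255]
  ]
}}

```text
time: 10.07
eef_pos: [0.4707, 0.1047, 0.0624]
orientation: [0.702, -0.09, -0.7, -0.091]
force: [0.1, 0.5, -2.5]
width: 0.0351
```

```bash
python3 -c "
from h import *
plan(.5993,-.3062,.15,88.9)
s=bot.grab_frame('scene');cv2.imwrite('pics/c6.png',cv2.resize(s[120:300,260:460],None,fx=3,fy=3,interpolation=cv2.INTER_CUBIC)[:600])"
```

```text
t 10.07 pos [0.4707 0.1047 0.0624] yaw -104.7 tilt 0.16 w 35.1mm F [ 0.1  0.5 -2.5] q1 0.17 q6 1.99
 turn first (tool rotvec deg) [-13.6  -0.1   0. ]  then shift mm [ -87.6  408.4 -136.5]  | shift in present axes [ -87.4  364.6 -229.1]
```

View pics/c6.png

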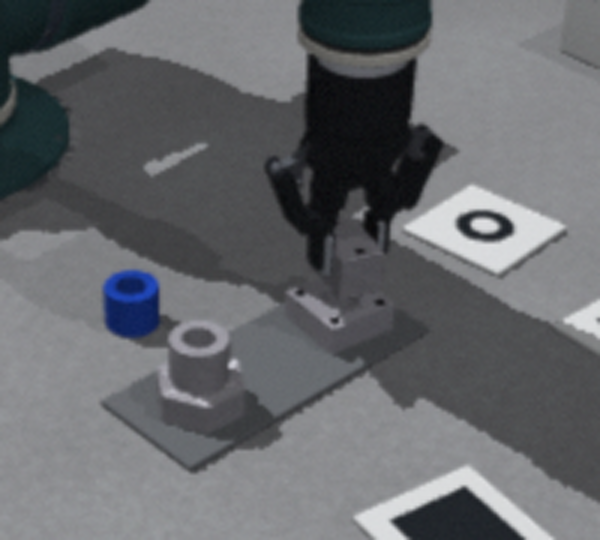

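Emit:
{"method": "play_rows", "body": {
  "commands": [
    [[-25, 0, 0], [-3, 0, 0], 255],
    [[-40, 0, 0], [-5.3, 0, 0], 255],
    [[-23, 0, 0], [-5.3, 0, 0], 255],
    [[0, 20, -6.5], [0, 0, 0], 255],
    [[0, 38, -12.5], [0, 0, 0], 255],
    [[0, 38, -12.5], [0, 0, 0], 255],
    [[0, 38, -12.5], [0, 0, 0], 255],
    [[0, 38, -12.5], [0, 0, 0], 255],
    [[0, 38, -12.5], [0, 0, 0], 255],
    [[0, 38, -12.5], [0, 0, 0], 255]
  ]
}}

```text
time: 10.95
eef_pos: [0.5463, -0.1471, 0.1472]
orientation: [-0.707, 0.007, 0.707, 0.007]
force: [0.8, 0.8, -3.4]
width: 0.0348
```

Emit:
{"method": "play_rows", "body": {
  "commands": [
    [[0, 38, -12.5], [0, 0, 0], 255],
    [[0, 38, -12.5], [0, 0, 0], 255],
    [[0, 38, -12.5], [0, 0, 0], 255],
    [[0, 38, -12.5], [0, 0, 0], 255],
    [[20, 5, -4], [0, 0, 0], 255],
    [[35, 0, 0], [0, 0, 0], 255],
    [[35, 0, 0], [0, 0, 0], 255],
    [[0, 0, 0], [0, 0, 0], 255],
    [[0, 0, 0], [0, 0, 0], 255]
  ]
}}

```text
time: 11.7
eef_pos: [0.5962, -0.3025, 0.056]
orientation: [-0.706, 0.006, 0.708, 0.008]
force: [-0.0, -0.2, -2.9]
width: 0.035
```

```bash
python3 -c "
from h import *
plan(.5993,-.3062,.019,88.9)
s=bot.grab_frame('scene');cv2.imwrite('pics/c7.png',cv2.resize(s[250:390,190:340],None,fx=4,fy=4,interpolation=cv2.INTER_CUBIC)[:600])"
```

```text
t 11.70 pos [ 0.5962 -0.3025  0.056 ] yaw -91.1 tilt 0.25 w 35.0mm F [-0.  -0.2 -2.9] q1 -0.51 q6 1.08
 turn first (tool rotvec deg) [-0.   0.2  0.1]  then shift mm [37.   3.7 -3.2]  | shift in present axes [37.   3.7 -3.3]
```

View pics/c7.png

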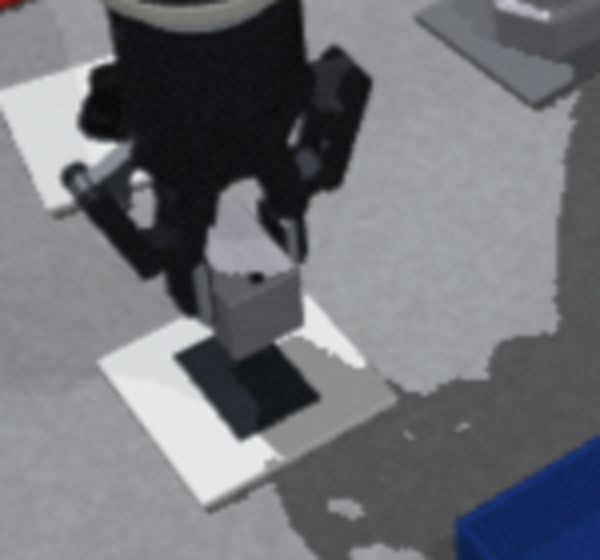

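Emit:
{"method": "play_rows", "body": {
  "commands": [
    [[20, 3.5, -2.5], [0, 0, 0], 255],
    [[13, 0, 0], [0, 0, 0], 255],
    [[2, 0, 0], [0, 0, 0], 255],
    [[1, 0, 0], [0, 0, 0], 255],
    [[0, 0, 0], [0, 0, 0], 255],
    [[0, 0, 0], [0, 0, 0], 255]
  ]
}}

```text
time: 12.25
eef_pos: [0.6001, -0.3067, 0.0232]
orientation: [0.708, -0.007, -0.707, -0.007]
force: [-0.7, -0.6, -3.8]
width: 0.0349
```

Emit:
{"method": "play_rows", "body": {
  "commands": [
    [[2, 0, 0], [0, 0, 0], 255],
    [[1, 0, 0], [0, 0, 0], 255],
    [[1, 0, 0], [0, 0, 0], 255],
    [[0, 0, 0], [0, 0, 0], 255],
    [[0, 0, 0], [0, 0, 0], 255]
  ]
}}

```text
time: 12.67
eef_pos: [0.5996, -0.3066, 0.0179]
orientation: [-0.707, 0.007, 0.707, 0.007]
force: [0.7, 0.3, -3.9]
width: 0.0351
```

Emit:
{"method": "play_rows", "body": {
  "commands": [
    [[1, 0, 0], [0, 0, 0], 255],
    [[1, 0, 0], [0, 0, 0], 255],
    [[0, 0, 0], [0, 0, 0], 255],
    [[0, 0, 0], [0, 0, 0], 255]
  ]
}}

```text
time: 13.0
eef_pos: [0.5999, -0.3068, 0.0178]
orientation: [0.707, -0.007, -0.707, -0.007]
force: [-8.3, 3.8, 13.6]
width: 0.0352
```

Contact. Release and retreat.

Emit:
{"method": "play_rows", "body": {
  "commands": [
    [[-0.5, 0, 0], [0, 0, 0], 255],
    [[0, 0, 0], [0, 0, 0], 170],
    [[0, 0, 0], [0, 0, 0], 100],
    [[0, 0, 0], [0, 0, 0], 0],
    [[0, 0, 0], [0, 0, 0], 0],
    [[0, 0, 0], [0, 0, 0], 0],
    [[-30, 0, 0], [0, 0, 0], 0],
    [[-40, 0, 0], [0, 0, 0], 0],
    [[-40, 0, 0], [0, 0, 0], 0],
    [[-30, 0, 0], [0, 0, 0], 0]
  ]
}}

```text
time: 13.83
eef_pos: [0.5999, -0.3068, 0.1599]
orientation: [0.708, -0.007, -0.706, -0.007]
force: [0.4, 0.0, 1.2]
width: 0.0852
```

```bash
python3 -c "
from h import *
plan(.4662,.1052,.12,85.5)
s=bot.grab_frame('scene');
o=rect('scene',s,.5993,-.3062,.006,.06,4);cv2.imwrite('pics/c8r.png',o)
t=bot.grab_frame('top');cv2.imwrite('pics/t8.png',t)
a=[rect('top',t,.4663,.1099,.03,.05,4), rect('top',t,.5993,-.3062,.042,.05,4)]
cv2.imwrite('pics/st8.png',np.hstack(a))
"
```

```text
t 13.83 pos [ 0.5999 -0.3068  0.1599] yaw -91.1 tilt 0.12 w 85.2mm F [0.4 0.  1.2] q1 -0.51 q6 1.08
 turn first (tool rotvec deg) [ 3.4 -0.1 -0.1]  then shift mm [  39.9 -400.2  165.7]  | shift in present axes [  39.2 -409.3  141.9]
```

View pics/c8r.png

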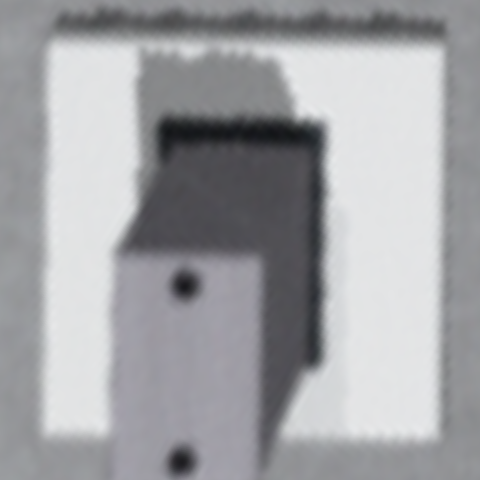

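View pics/st8.png

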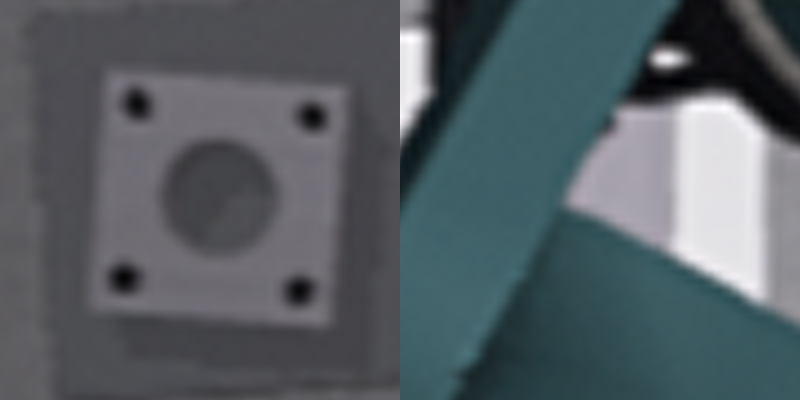

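Emit:
{"method": "play_rows", "body": {
  "commands": [
    [[0, 0, 0], [3.4, 0, 0], 0],
    [[0, -36.4, 15], [0, 0, 0], 0],
    [[0, -36.4, 15], [0, 0, 0], 0],
    [[0, -36.4, 15], [0, 0, 0], 0],
    [[0, -36.4, 15], [0, 0, 0], 0],
    [[0, -36.4, 15], [0, 0, 0], 0],
    [[0, -36.4, 15], [0, 0, 0], 0],
    [[0, -36.4, 15], [0, 0, 0], 0],
    [[0, -36.4, 15], [0, 0, 0], 0],
    [[0, -36.4, 15], [0, 0, 0], 0]
  ]
}}

```text
time: 14.77
eef_pos: [0.4899, 0.0321, 0.1558]
orientation: [-0.706, 0.028, 0.707, 0.028]
force: [0.6, 0.4, 0.6]
width: 0.0853
```

Emit:
{"method": "play_rows", "body": {
  "commands": [
    [[0, -36.4, 15], [0, 0, 0], 0],
    [[0, -36, 15], [0, 0, 0], 0],
    [[0, 0, 0], [0, 0, 0], 0],
    [[40, 0, 0], [0, 0, 0], 0],
    [[40, 0, 0], [0, 0, 0], 0],
    [[0, 0, 0], [0, 0, 0], 0],
    [[0, 0, 0], [0, 0, 0], 0]
  ]
}}

```text
time: 15.35
eef_pos: [0.4657, 0.105, 0.0753]
orientation: [-0.705, 0.028, 0.708, 0.028]
force: [-0.2, 0.2, 1.6]
width: 0.0855
```

```bash
python3 -c "
from h import *
plan(.4665,.1053,.009,85.5)"
```

```text
t 15.35 pos [0.4657 0.105  0.0753] yaw -94.5 tilt 0.23 w 85.5mm F [-0.2  0.2  1.6] q1 0.17 q6 1.82
 turn first (tool rotvec deg) [-0.   0.2 -0.1]  then shift mm [66.3 -0.4 -0.7]  | shift in present axes [66.3 -0.5 -1. ]
```

Emit:
{"method": "play_rows", "body": {
  "commands": [
    [[35, 0, 0], [0, 0, 0], 0],
    [[24, 0, 0], [0, 0, 0], 0],
    [[6, 0, 0], [0, 0, 0], 0],
    [[0, 0, 0], [0, 0, 0], 0],
    [[0, 0, 0], [0, 0, 0], 0]
  ]
}}

```text
time: 15.77
eef_pos: [0.468, 0.1052, 0.0137]
orientation: [0.707, -0.028, -0.706, -0.028]
force: [0.1, -0.6, 0.2]
width: 0.0856
```

Emit:
{"method": "play_rows", "body": {
  "commands": [
    [[0, 0, 0], [0, 0, 0], 255],
    [[0, 0, 0], [0, 0, 0], 255],
    [[0, 0, 0], [0, 0, 0], 255],
    [[0, 0, 0], [0, 0, 0], 255],
    [[0, 0, 0], [0, 0, 0], 255],
    [[0, 0, 0], [0, 0, 0], 255],
    [[-4, 0, 0], [0, 0, 0], 255],
    [[-16, 0, 0], [0, 0, 0], 255],
    [[0, 0, 0], [0, 0, 0], 255]
  ]
}}

```text
time: 16.52
eef_pos: [0.4677, 0.1054, 0.0339]
orientation: [0.707, -0.028, -0.706, -0.028]
force: [0.7, 0.2, -4.6]
width: 0.0581
```

```bash
python3 -c "
from h import *
plan(.6893,.0115,.1,84.1)
s=bot.grab_frame('scene');cv2.imwrite('pics/c9.png',cv2.resize(s[120:300,260:460],None,fx=3,fy=3,interpolation=cv2.INTER_CUBIC)[:600])"
```

```text
t 16.52 pos [0.4677 0.1054 0.0339] yaw -94.5 tilt 0.16 w 58.1mm F [ 0.7  0.2 -4.6] q1 0.17 q6 1.82
 turn first (tool rotvec deg) [ 1.4 -0.2  0. ]  then shift mm [ -66.1   70.6 -230. ]  | shift in present axes [ -65.5   76.  -228.5]
```

View pics/c9.png

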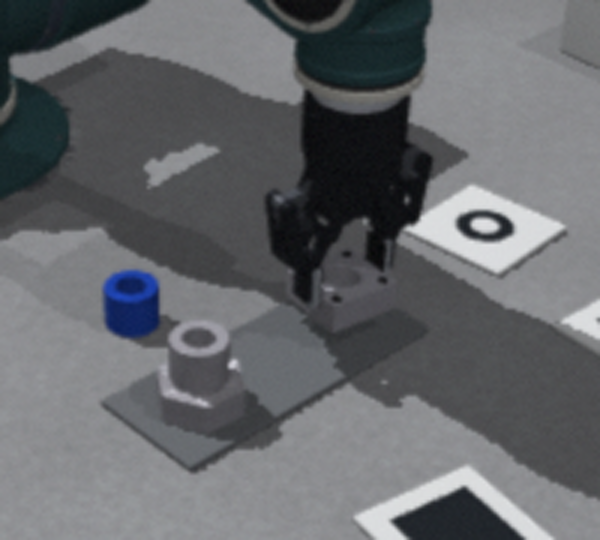

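Emit:
{"method": "play_rows", "body": {
  "commands": [
    [[-25, 0, 0], [0, 0, 0], 255],
    [[-30, 0, 0], [0.7, 0, 0], 255],
    [[0, 6, -18], [0.7, 0, 0], 255],
    [[0, 11, -36], [0, 0, 0], 255],
    [[0, 11, -36], [0, 0, 0], 255],
    [[0, 11, -36], [0, 0, 0], 255],
    [[0, 11, -36], [0, 0, 0], 255],
    [[0, 11, -36], [0, 0, 0], 255],
    [[20, 9, -31], [0, 0, 0], 255],
    [[0, 0, 0], [0, 0, 0], 255]
  ]
}}

```text
time: 17.4
eef_pos: [0.6896, 0.0097, 0.0601]
orientation: [-0.704, 0.037, 0.708, 0.037]
force: [0.3, -0.3, -7.3]
width: 0.058
```

Emit:
{"method": "play_rows", "body": {
  "commands": [
    [[20, 0, 0], [0, 0, 0], 255],
    [[0, 0, 0], [0, 0, 0], 255],
    [[0, 0, 0], [0, 0, 0], 255]
  ]
}}

```text
time: 17.65
eef_pos: [0.6862, 0.0122, 0.0446]
orientation: [-0.705, 0.037, 0.707, 0.037]
force: [0.9, 0.8, -6.1]
width: 0.0584
```

```bash
python3 -c "
from h import *
plan(.6893,.0115,.017,84.1)
s=bot.grab_frame('scene');cv2.imwrite('pics/c10.png',cv2.resize(s[200:340,340:490],None,fx=4,fy=4,interpolation=cv2.INTER_CUBIC)[:600])"
```

```text
t 17.65 pos [0.6862 0.0122 0.0446] yaw -95.9 tilt 0.20 w 58.4mm F [ 0.9  0.8 -6.1] q1 -0.02 q6 1.65
 turn first (tool rotvec deg) [-0.   0.2 -0. ]  then shift mm [27.6  0.4 -3.1]  | shift in present axes [27.6  0.4 -3.2]
```

View pics/c10.png

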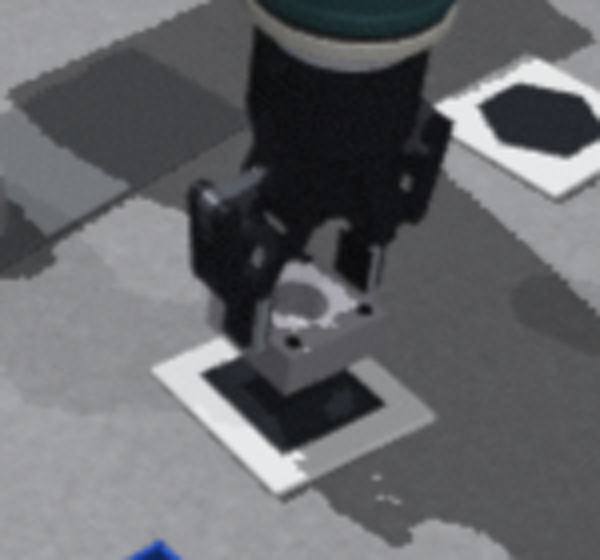

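Emit:
{"method": "play_rows", "body": {
  "commands": [
    [[15, 0.4, -2.5], [0, 0, 0], 255],
    [[10, 0, 0], [0, 0, 0], 255],
    [[2, 0, 0], [0, 0, 0], 255],
    [[1, 0, 0], [0, 0, 0], 255],
    [[0, 0, 0], [0, 0, 0], 255],
    [[0, 0, 0], [0, 0, 0], 255]
  ]
}}

```text
time: 18.2
eef_pos: [0.69, 0.0115, 0.0188]
orientation: [0.706, -0.037, -0.706, -0.037]
force: [1.0, -0.4, -6.0]
width: 0.0583
```

Emit:
{"method": "play_rows", "body": {
  "commands": [
    [[1, 0, 0], [0, 0, 0], 255],
    [[1, 0, 0], [0, 0, 0], 255],
    [[0, 0, 0], [0, 0, 0], 255],
    [[0, 0, 0], [0, 0, 0], 255]
  ]
}}

```text
time: 18.53
eef_pos: [0.6899, 0.0114, 0.0165]
orientation: [0.706, -0.037, -0.706, -0.037]
force: [-0.1, 1.2, -5.8]
width: 0.0585
```

Emit:
{"method": "play_rows", "body": {
  "commands": [
    [[1, 0, 0], [0, 0, 0], 255],
    [[1, 0, 0], [0, 0, 0], 255],
    [[0, 0, 0], [0, 0, 0], 255],
    [[0, 0, 0], [0, 0, 0], 255]
  ]
}}

```text
time: 18.87
eef_pos: [0.6898, 0.0114, 0.0143]
orientation: [-0.706, 0.037, 0.706, 0.037]
force: [-0.1, 0.3, -6.5]
width: 0.0585
```

Emit:
{"method": "play_rows", "body": {
  "commands": [
    [[0.7, 0, 0], [0, 0, 0], 255],
    [[0, 0, 0], [0, 0, 0], 255],
    [[0, 0, 0], [0, 0, 0], 255]
  ]
}}

```text
time: 19.12
eef_pos: [0.6899, 0.0114, 0.0137]
orientation: [0.706, -0.037, -0.706, -0.037]
force: [-0.7, 0.4, -5.5]
width: 0.0586
```

Emit:
{"method": "play_rows", "body": {
  "commands": [
    [[0.7, 0, 0], [0, 0, 0], 255],
    [[0.7, 0, 0], [0, 0, 0], 255],
    [[0, 0, 0], [0, 0, 0], 255],
    [[0, 0, 0], [0, 0, 0], 255]
  ]
}}

```text
time: 19.45
eef_pos: [0.69, 0.0114, 0.0136]
orientation: [0.706, -0.037, -0.706, -0.037]
force: [-7.9, 1.0, 7.6]
width: 0.0581
```

Emit:
{"method": "play_rows", "body": {
  "commands": [
    [[-0.4, 0, 0], [0, 0, 0], 255],
    [[0, 0, 0], [0, 0, 0], 60],
    [[0, 0, 0], [0, 0, 0], 0],
    [[0, 0, 0], [0, 0, 0], 0],
    [[0, 0, 0], [0, 0, 0], 0],
    [[-30, 0, 0], [0, 0, 0], 0],
    [[-40, 0, 0], [0, 0, 0], 0],
    [[-40, 0, 0], [0, 0, 0], 0],
    [[-20, 0, 0], [0, 0, 0], 0],
    [[0, 0, 0], [0, 0, 0], 0]
  ]
}}

```text
time: 20.28
eef_pos: [0.6918, 0.0114, 0.1492]
orientation: [0.709, -0.036, -0.703, -0.037]
force: [0.6, -0.6, -0.7]
width: 0.0854
```

```bash
python3 -c "
from h import *
plan(.478,-.0423,.14,84.1)
s=bot.grab_frame('scene');
o=rect('scene',s,.6893,.0115,.006,.06,4);cv2.imwrite('pics/c11r.png',o)
t=bot.grab_frame('top');cv2.imwrite('pics/t11.png',t)
a=[rect('top',t,.4804,-.0393,.066,.05,4), rect('top',t,.5993,-.3062,.042,.05,4)]
cv2.imwrite('pics/st11.png',np.hstack(a))
"
```

```text
t 20.28 pos [0.6918 0.0114 0.1492] yaw -95.9 tilt 0.47 w 85.4mm F [ 0.6 -0.6 -0.7] q1 -0.02 q6 1.65
 turn first (tool rotvec deg) [-0.  -0.5  0. ]  then shift mm [  9.2  75.4 207.2]  | shift in present axes [  7.5  75.5 207.2]
```

View pics/c11r.png

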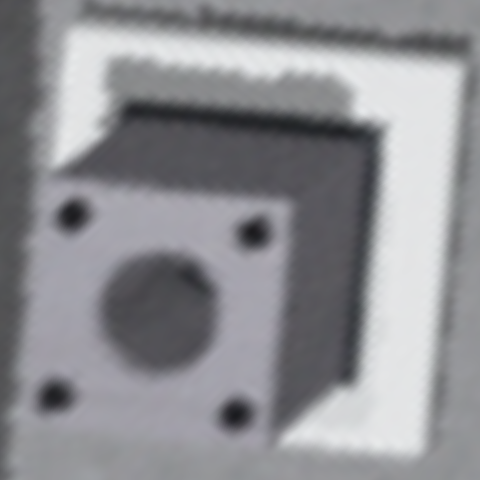

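View pics/st11.png

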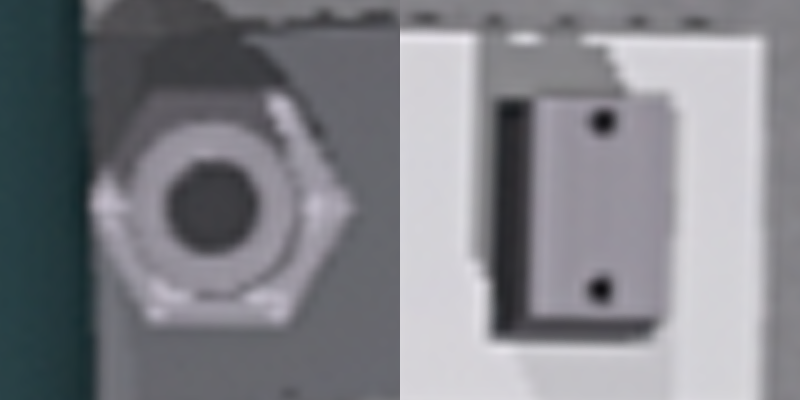

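Emit:
{"method": "play_rows", "body": {
  "commands": [
    [[0, 12.5, 34.5], [0, 0, 0], 0],
    [[0, 12.5, 34.5], [0, 0, 0], 0],
    [[0, 12.5, 34.5], [0, 0, 0], 0],
    [[0, 12.5, 34.5], [0, 0, 0], 0],
    [[0, 12.5, 34.5], [0, 0, 0], 0],
    [[0, 12.5, 34.5], [0, 0, 0], 0],
    [[0, 0, 0], [0, 0, 0], 0],
    [[35, 0, 0], [0, 0, 0], 0],
    [[0, 0, 0], [0, 0, 0], 0],
    [[0, 0, 0], [0, 0, 0], 0]
  ]
}}

```text
time: 21.22
eef_pos: [0.4752, -0.0416, 0.1059]
orientation: [-0.705, 0.036, 0.708, 0.037]
force: [-0.1, -0.1, -0.3]
width: 0.0856
```

```bash
python3 -c "
from h import *
plan(.478,-.0423,.041,84.1)"
```

```text
t 21.22 pos [ 0.4752 -0.0416  0.1059] yaw -95.9 tilt 0.25 w 85.6mm F [-0.1 -0.1 -0.3] q1 -0.14 q6 1.53
 turn first (tool rotvec deg) [-0.   0.2  0. ]  then shift mm [64.9  0.4 -2.9]  | shift in present axes [64.9  0.4 -3.2]
```

Emit:
{"method": "play_rows", "body": {
  "commands": [
    [[35, 0, -1], [0, 0, 0], 0],
    [[20, 0, 0], [0, 0, 0], 0],
    [[8, 0, 0], [0, 0, 0], 0],
    [[0, 0, 0], [0, 0, 0], 0],
    [[0, 0, 0], [0, 0, 0], 0]
  ]
}}

```text
time: 21.63
eef_pos: [0.4778, -0.0419, 0.0458]
orientation: [0.706, -0.037, -0.706, -0.037]
force: [0.8, -0.3, 0.7]
width: 0.0853
```

Emit:
{"method": "play_rows", "body": {
  "commands": [
    [[0, 0, 0], [0, 0, 0], 255],
    [[0, 0, 0], [0, 0, 0], 255],
    [[0, 0, 0], [0, 0, 0], 255],
    [[0, 0, 0], [0, 0, 0], 255],
    [[0, 0, 0], [0, 0, 0], 255],
    [[0, 0, 0], [0, 0, 0], 255],
    [[0, 0, 0], [0, 0, 0], 255],
    [[-5, 0, 0], [0, 0, 0], 255],
    [[-15, 0, 0], [0, 0, 0], 255],
    [[0, 0, 0], [0, 0, 0], 255]
  ]
}}

```text
time: 22.47
eef_pos: [0.4781, -0.042, 0.0672]
orientation: [0.707, -0.037, -0.705, -0.037]
force: [1.1, 0.4, -0.8]
width: 0.0416
```

```bash
python3 -c "
from h import *
plan(.4376,.2992,.1,84.1)
plan(.4376,.2992,.1,120)
s=bot.grab_frame('scene');cv2.imwrite('pics/c12.png',cv2.resize(s[120:300,260:460],None,fx=3,fy=3,interpolation=cv2.INTER_CUBIC)[:600])"
```

```text
t 22.47 pos [ 0.4781 -0.042   0.0672] yaw -95.9 tilt 0.15 w 41.6mm F [ 1.1  0.4 -0.8] q1 -0.14 q6 1.53
 turn first (tool rotvec deg) [-0.  -0.2 -0. ]  then shift mm [ -32.8 -335.2   75.4]  | shift in present axes [ -33.1 -335.2   75.5]
t 22.47 pos [ 0.4781 -0.042   0.0672] yaw -95.9 tilt 0.15 w 41.6mm F [ 1.1  0.4 -0.8] q1 -0.14 q6 1.53
 turn first (tool rotvec deg) [-35.9  -0.1  -0.1]  then shift mm [ -32.8 -315.7 -135.5]  | shift in present axes [ -33.1 -335.2   75.5]
```

View pics/c12.png

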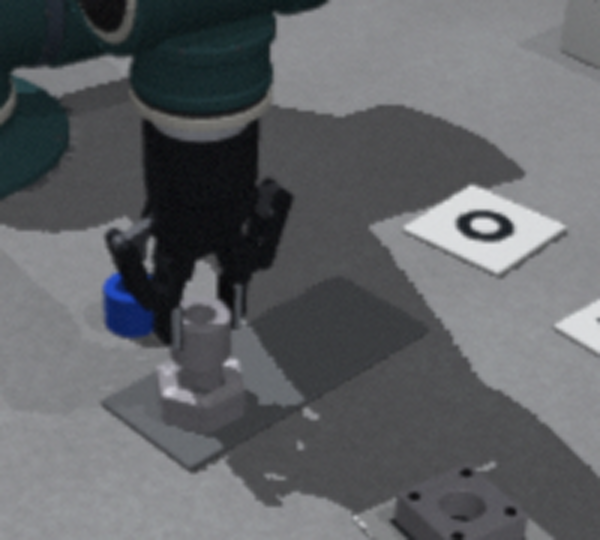

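Emit:
{"method": "play_rows", "body": {
  "commands": [
    [[-25, 0, 0], [0, 0, 0], 255],
    [[-10, -19, 4.5], [0, 0, 0], 255],
    [[0, -36, 8], [0, 0, 0], 255],
    [[0, -36, 8], [0, 0, 0], 255],
    [[0, -36, 8], [0, 0, 0], 255],
    [[0, -36, 8], [0, 0, 0], 255],
    [[0, -36, 8], [0, 0, 0], 255],
    [[0, -36, 8], [0, 0, 0], 255],
    [[0, -36, 8], [0, 0, 0], 255],
    [[0, -36, 8], [0, 0, 0], 255]
  ]
}}

```text
time: 23.35
eef_pos: [0.44, 0.2723, 0.0991]
orientation: [-0.706, 0.037, 0.706, 0.036]
force: [1.4, -1.2, -1.8]
width: 0.0414
```

Emit:
{"method": "play_rows", "body": {
  "commands": [
    [[15, -28, 7], [0, 0, 0], 255],
    [[30, 0, 0], [0, 0, 0], 255],
    [[10, 0, 0], [0, 0, 0], 255],
    [[0, 0, 0], [0, 0, 0], 255],
    [[0, 0, 0], [0, 0, 0], 255]
  ]
}}

```text
time: 23.77
eef_pos: [0.4366, 0.2984, 0.0446]
orientation: [-0.706, 0.037, 0.707, 0.037]
force: [0.6, -0.1, -1.3]
width: 0.0413
```

```bash
python3 -c "
from h import *
plan(.4376,.2992,.025,84.1)
s=bot.grab_frame('scene');cv2.imwrite('pics/c13.png',cv2.resize(s[100:250,340:490],None,fx=4,fy=4,interpolation=cv2.INTER_CUBIC)[:600])"
```

```text
t 23.77 pos [0.4366 0.2984 0.0446] yaw -96.0 tilt 0.08 w 41.3mm F [ 0.6 -0.1 -1.3] q1 0.55 q6 2.23
 turn first (tool rotvec deg) [-0.1  0.1 -0.1]  then shift mm [19.6 -0.9 -0.9]  | shift in present axes [19.6 -0.9 -0.9]
```

View pics/c13.png

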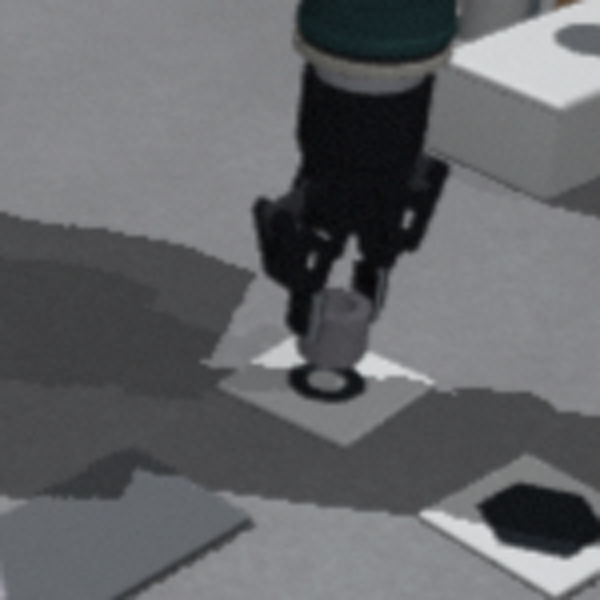

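Emit:
{"method": "play_rows", "body": {
  "commands": [
    [[14, -0.5, 0], [0, 0, 0], 255],
    [[3, 0, 0], [0, 0, 0], 255],
    [[1, 0, 0], [0, 0, 0], 255],
    [[1, 0, 0], [0, 0, 0], 255],
    [[0, 0, 0], [0, 0, 0], 255],
    [[0, 0, 0], [0, 0, 0], 255]
  ]
}}

```text
time: 24.32
eef_pos: [0.4371, 0.2997, 0.0264]
orientation: [0.706, -0.036, -0.706, -0.037]
force: [0.6, -0.1, -1.9]
width: 0.0413
```

Emit:
{"method": "play_rows", "body": {
  "commands": [
    [[0.8, 0, 0], [0, 0, 0], 255],
    [[0.8, 0, 0], [0, 0, 0], 255],
    [[0, 0, 0], [0, 0, 0], 255],
    [[0, 0, 0], [0, 0, 0], 255]
  ]
}}

```text
time: 24.65
eef_pos: [0.4368, 0.2996, 0.0241]
orientation: [-0.706, 0.037, 0.706, 0.037]
force: [-0.2, 0.5, -1.5]
width: 0.0417
```

Emit:
{"method": "play_rows", "body": {
  "commands": [
    [[0.8, 0, 0], [0, 0, 0], 255],
    [[0.8, 0, 0], [0, 0, 0], 255],
    [[0, 0, 0], [0, 0, 0], 255],
    [[0, 0, 0], [0, 0, 0], 255]
  ]
}}

```text
time: 24.98
eef_pos: [0.4368, 0.2996, 0.0224]
orientation: [-0.706, 0.037, 0.706, 0.037]
force: [-0.0, -0.8, -3.0]
width: 0.0416
```

Emit:
{"method": "play_rows", "body": {
  "commands": [
    [[0.6, 0, 0], [0, 0, 0], 255],
    [[0, 0, 0], [0, 0, 0], 255],
    [[0, 0, 0], [0, 0, 0], 255]
  ]
}}

```text
time: 25.23
eef_pos: [0.4368, 0.2997, 0.022]
orientation: [0.706, -0.037, -0.706, -0.037]
force: [-1.3, -1.0, 1.3]
width: 0.0413
```

Contact just made. Release.

Emit:
{"method": "play_rows", "body": {
  "commands": [
    [[0, 0, 0], [0, 0, 0], 100],
    [[0, 0, 0], [0, 0, 0], 50],
    [[0, 0, 0], [0, 0, 0], 0],
    [[0, 0, 0], [0, 0, 0], 0],
    [[0, 0, 0], [0, 0, 0], 0],
    [[-30, 0, 0], [0, 0, 0], 0],
    [[-40, 0, 0], [0, 0, 0], 0],
    [[-40, 0, 0], [0, 0, 0], 0],
    [[-10, 0, 0], [0, 0, 0], 0],
    [[0, 0, 0], [0, 0, 0], 0]
  ]
}}

```text
time: 26.07
eef_pos: [0.4381, 0.3004, 0.146]
orientation: [0.708, -0.035, -0.704, -0.038]
force: [-0.3, -0.0, 0.1]
width: 0.0854
```

```bash
python3 -c "
from h import *
plan(.4788,-.0421,.12,61)
s=bot.grab_frame('scene');
o=rect('scene',s,.4376,.2992,.006,.06,4)
t=bot.grab_frame('top');cv2.imwrite('pics/t14.png',t)
a=[cv2.resize(o,(400,400)),rect('top',t,.4804,-.0393,.03,.05,4)]
cv2.imwrite('pics/st14.png',np.hstack(a))
"
```

```text
t 26.07 pos [0.4381 0.3004 0.146 ] yaw -95.9 tilt 0.35 w 85.4mm F [-0.3 -0.   0.1] q1 0.55 q6 2.23
 turn first (tool rotvec deg) [23.1 -0.2  0.3]  then shift mm [  26.   279.9 -201.7]  | shift in present axes [ 25.2 336.6 -75.8]
```

View pics/st14.png

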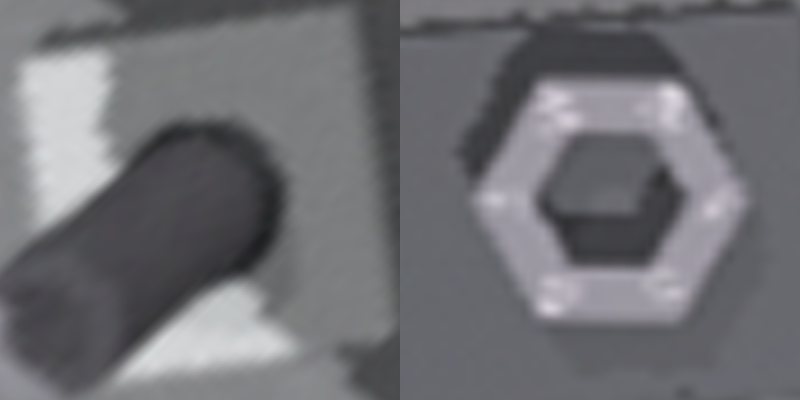

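Emit:
{"method": "play_rows", "body": {
  "commands": [
    [[0, 0, 0], [6, 0, 0], 0],
    [[0, 0, 0], [6, 0, 0], 0],
    [[0, 0, 0], [6, 0, 0], 0],
    [[0, 0, 0], [6.1, 0, 0], 0],
    [[0, 30.6, -23], [0, 0, 0], 0],
    [[0, 30.6, -23], [0, 0, 0], 0],
    [[0, 30.6, -23], [0, 0, 0], 0],
    [[0, 30.6, -23], [0, 0, 0], 0],
    [[0, 30.6, -23], [0, 0, 0], 0],
    [[0, 30.6, -23], [0, 0, 0], 0]
  ]
}}

```text
time: 27.0
eef_pos: [0.4636, 0.0699, 0.1402]
orientation: [-0.682, 0.183, 0.684, 0.183]
force: [0.5, 0.0, 0.2]
width: 0.0855
```

Emit:
{"method": "play_rows", "body": {
  "commands": [
    [[0, 30.6, -23], [0, 0, 0], 0],
    [[0, 30.6, -23], [0, 0, 0], 0],
    [[0, 30.6, -23], [0, 0, 0], 0],
    [[0, 0, 0], [0, 0, 0], 0],
    [[40, 0, 0], [0, 0, 0], 0],
    [[30, 0, 0], [0, 0, 0], 0],
    [[0, 0, 0], [0, 0, 0], 0],
    [[0, 0, 0], [0, 0, 0], 0]
  ]
}}

```text
time: 27.67
eef_pos: [0.4769, -0.0421, 0.0703]
orientation: [-0.681, 0.183, 0.685, 0.183]
force: [0.6, 0.5, 1.2]
width: 0.085
```

```bash
python3 -c "
from h import *
plan(.4794,-.0418,.012,60)"
```

```text
t 27.67 pos [ 0.4769 -0.0421  0.0703] yaw -120.0 tilt 0.25 w 85.0mm F [0.6 0.5 1.2] q1 -0.14 q6 1.95
 turn first (tool rotvec deg) [-0.   0.2 -0.1]  then shift mm [58.3 -1.5 -2. ]  | shift in present axes [58.2 -1.6 -2.2]
```

Emit:
{"method": "play_rows", "body": {
  "commands": [
    [[30, -0.8, -0.5], [0, 0, 0], 0],
    [[22, 0, 0], [0, 0, 0], 0],
    [[6, 0, 0], [0, 0, 0], 0],
    [[0, 0, 0], [0, 0, 0], 0],
    [[0, 0, 0], [0, 0, 0], 0]
  ]
}}

```text
time: 28.08
eef_pos: [0.4798, -0.0419, 0.0157]
orientation: [0.683, -0.183, -0.683, -0.183]
force: [0.2, 0.6, 0.7]
width: 0.0854
```

Emit:
{"method": "play_rows", "body": {
  "commands": [
    [[0, 0, 0], [0, 0, 0], 255],
    [[0, 0, 0], [0, 0, 0], 255],
    [[0, 0, 0], [0, 0, 0], 255],
    [[0, 0, 0], [0, 0, 0], 255],
    [[0, 0, 0], [0, 0, 0], 255],
    [[0, 0, 0], [0, 0, 0], 255],
    [[-4, 0, 0], [0, 0, 0], 255],
    [[-16, 0, 0], [0, 0, 0], 255],
    [[0, 0, 0], [0, 0, 0], 255]
  ]
}}

```text
time: 28.83
eef_pos: [0.4801, -0.0421, 0.0365]
orientation: [0.684, -0.183, -0.682, -0.183]
force: [0.4, 0.3, -2.5]
width: 0.0584
```

```bash
python3 -c "
from h import *
plan(.6182,.2889,.1,60.7)
s=bot.grab_frame('scene');cv2.imwrite('pics/c15.png',cv2.resize(s[120:300,260:460],None,fx=3,fy=3,interpolation=cv2.INTER_CUBIC)[:600])"
```

```text
t 28.83 pos [ 0.4801 -0.0421  0.0365] yaw -120.0 tilt 0.17 w 58.4mm F [ 0.4  0.3 -2.5] q1 -0.14 q6 1.95
 turn first (tool rotvec deg) [-0.7 -0.2  0.1]  then shift mm [ -63.5 -356.2   41.5]  | shift in present axes [ -63.2 -355.8   45.9]
```

View pics/c15.png

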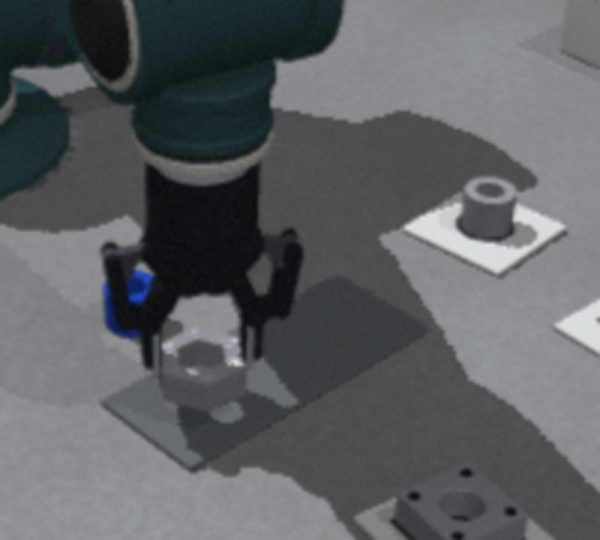

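Emit:
{"method": "play_rows", "body": {
  "commands": [
    [[-25, 0, 0], [-0.7, 0, 0], 255],
    [[-30, -20, 2.3], [0, 0, 0], 255],
    [[0, -36, 4.2], [0, 0, 0], 255],
    [[0, -36, 4.2], [0, 0, 0], 255],
    [[0, -36, 4.2], [0, 0, 0], 255],
    [[0, -36, 4.2], [0, 0, 0], 255],
    [[0, -36, 4.2], [0, 0, 0], 255],
    [[0, -36, 4.2], [0, 0, 0], 255],
    [[0, -36, 4.2], [0, 0, 0], 255],
    [[0, -36, 4.2], [0, 0, 0], 255]
  ]
}}

```text
time: 29.72
eef_pos: [0.5987, 0.246, 0.0878]
orientation: [-0.684, 0.179, 0.684, 0.179]
force: [0.8, -0.9, -3.8]
width: 0.0578
```

Emit:
{"method": "play_rows", "body": {
  "commands": [
    [[10, -36, 4.2], [0, 0, 0], 255],
    [[20, -12, 1.4], [0, 0, 0], 255],
    [[15, 0, 0], [0, 0, 0], 255],
    [[0, 0, 0], [0, 0, 0], 255],
    [[0, 0, 0], [0, 0, 0], 255]
  ]
}}

```text
time: 30.13
eef_pos: [0.6164, 0.288, 0.0424]
orientation: [-0.683, 0.18, 0.685, 0.178]
force: [0.0, -0.2, -2.7]
width: 0.058
```

```bash
python3 -c "
from h import *
plan(.6182,.2889,.018,60.7)
s=bot.grab_frame('scene');cv2.imwrite('pics/c16.png',cv2.resize(s[130:280,400:550],None,fx=4,fy=4,interpolation=cv2.INTER_CUBIC)[:600])"
```

```text
t 30.13 pos [0.6164 0.288  0.0424] yaw -119.3 tilt 0.16 w 58.0mm F [ 0.  -0.2 -2.7] q1 0.40 q6 2.48
 turn first (tool rotvec deg) [-0.   0.1 -0.1]  then shift mm [24.4 -1.7 -1.1]  | shift in present axes [24.4 -1.8 -1.2]
```

View pics/c16.png

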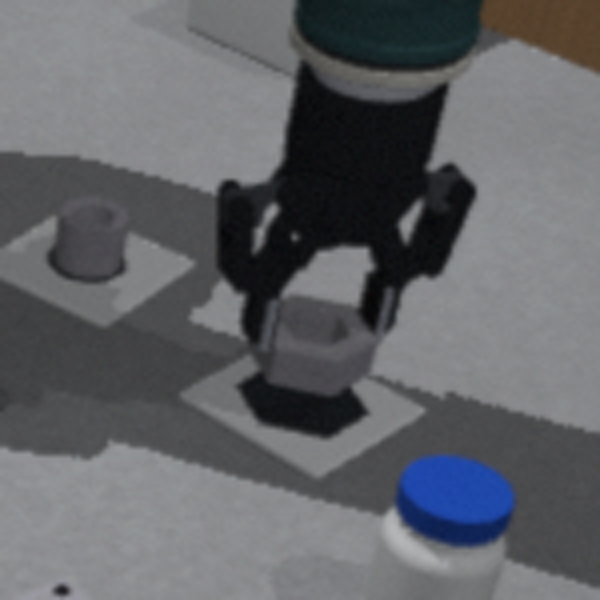

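Emit:
{"method": "play_rows", "body": {
  "commands": [
    [[15, -1, 0], [0, 0, 0], 255],
    [[7, 0, 0], [0, 0, 0], 255],
    [[1, 0, 0], [0, 0, 0], 255],
    [[1, 0, 0], [0, 0, 0], 255],
    [[0, 0, 0], [0, 0, 0], 255],
    [[0, 0, 0], [0, 0, 0], 255]
  ]
}}

```text
time: 30.68
eef_pos: [0.6179, 0.2896, 0.0204]
orientation: [0.684, -0.179, -0.684, -0.179]
force: [0.4, 0.5, -3.4]
width: 0.0583
```

Emit:
{"method": "play_rows", "body": {
  "commands": [
    [[0.7, 0, 0], [0, 0, 0], 255],
    [[0.7, 0, 0], [0, 0, 0], 255],
    [[0, 0, 0], [0, 0, 0], 255],
    [[0, 0, 0], [0, 0, 0], 255]
  ]
}}

```text
time: 31.02
eef_pos: [0.6177, 0.2896, 0.0186]
orientation: [0.684, -0.179, -0.684, -0.179]
force: [-0.4, 0.7, -3.7]
width: 0.058
```

Emit:
{"method": "play_rows", "body": {
  "commands": [
    [[1, 0, 0], [0, 0, 0], 255],
    [[1, 0, 0], [0, 0, 0], 255],
    [[0, 0, 0], [0, 0, 0], 255],
    [[0, 0, 0], [0, 0, 0], 255]
  ]
}}

```text
time: 31.35
eef_pos: [0.6177, 0.2896, 0.0164]
orientation: [-0.684, 0.179, 0.684, 0.179]
force: [-0.4, 0.6, -2.9]
width: 0.0578
```

Emit:
{"method": "play_rows", "body": {
  "commands": [
    [[0.8, 0, 0], [0, 0, 0], 255],
    [[0, 0, 0], [0, 0, 0], 255],
    [[0, 0, 0], [0, 0, 0], 255]
  ]
}}

```text
time: 31.6
eef_pos: [0.6178, 0.2897, 0.016]
orientation: [0.684, -0.179, -0.684, -0.179]
force: [-2.3, -0.0, 0.1]
width: 0.058
```

Contact made (weight taken up). Release, retreat and swing the arm clear for the final look.

Emit:
{"method": "play_rows", "body": {
  "commands": [
    [[0, 0, 0], [0, 0, 0], 60],
    [[0, 0, 0], [0, 0, 0], 0],
    [[0, 0, 0], [0, 0, 0], 0],
    [[0, 0, 0], [0, 0, 0], 0],
    [[0, 0, 0], [0, 0, 0], 0],
    [[-30, 0, 0], [0, 0, 0], 0],
    [[-40, 0, 0], [0, 0, 0], 0],
    [[-40, 0, 0], [0, 0, 0], 0],
    [[-40, 0, 0], [0, 0, 0], 0],
    [[-20, 0, 0], [0, 0, 0], 0]
  ]
}}

```text
time: 32.43
eef_pos: [0.6186, 0.29, 0.1917]
orientation: [0.686, -0.178, -0.682, -0.18]
force: [0.8, 0.3, -0.2]
width: 0.0854
```

Emit:
{"method": "play_rows", "body": {
  "commands": [
    [[0, 30, -25], [0, 0, 0], 0],
    [[0, 30, -20], [0, 0, 0], 0],
    [[0, 30, -20], [0, 0, 0], 0],
    [[0, 30, -20], [0, 0, 0], 0],
    [[0, 30, -20], [0, 0, 0], 0],
    [[0, 0, 0], [0, 0, 0], 0],
    [[0, 0, 0], [0, 0, 0], 0]
  ]
}}

```text
time: 33.02
eef_pos: [0.6359, 0.1058, 0.1859]
orientation: [0.684, -0.18, -0.684, -0.18]
force: [0.1, 0.1, 0.0]
width: 0.0852
```

```bash
python3 -c "
from h import *
plan(.6182,.2889,.1,60.7)
s=bot.grab_frame('scene');t=bot.grab_frame('top')
cv2.imwrite('pics/sF.png',s);cv2.imwrite('pics/tF.png',t)
P=[(.6893,.0115,.03),(.6182,.2889,.03),(.4376,.2992,.042),(.5993,-.3062,.042),(.4077,-.2713,.016)]
r1=np.hstack([cv2.resize(rect('top',t,x,y,z,.05,4),(160,160)) for x,y,z in P])
r2=np.hstack([cv2.resize(rect('scene',s,x,y,z,.05,4),(160,160)) for x,y,z in P])
r3=np.hstack([cv2.resize(rect('scene',s,x,y,.006,.05,4),(160,160)) for x,y,z in P])
o=np.vstack([r1,r2,r3]); cv2.imwrite('pics/fin.png',o)
"
```

```text
t 33.02 pos [0.6359 0.1058 0.1859] yaw -119.5 tilt 0.02 w 85.2mm F [0.1 0.1 0. ] q1 0.13 q6 2.21
 turn first (tool rotvec deg) [-0.2 -0.   0. ]  then shift mm [  85.9 -151.   105.1]  | shift in present axes [  85.9 -150.7  105.6]
```

View pics/fin.png

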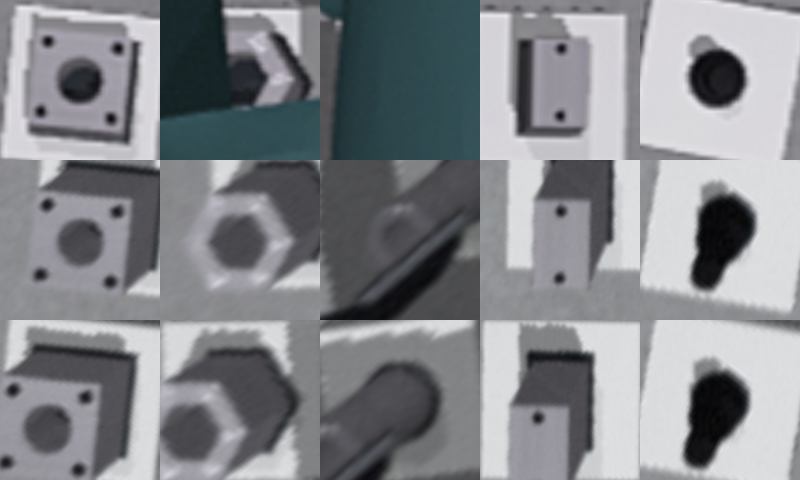

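View pics/sF.png

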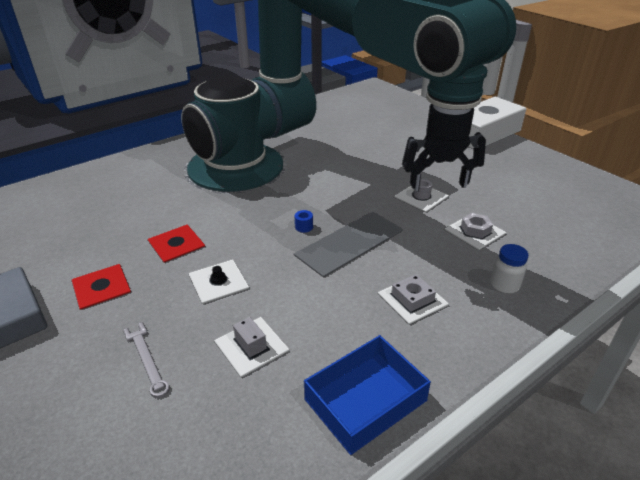

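View pics/tF.png

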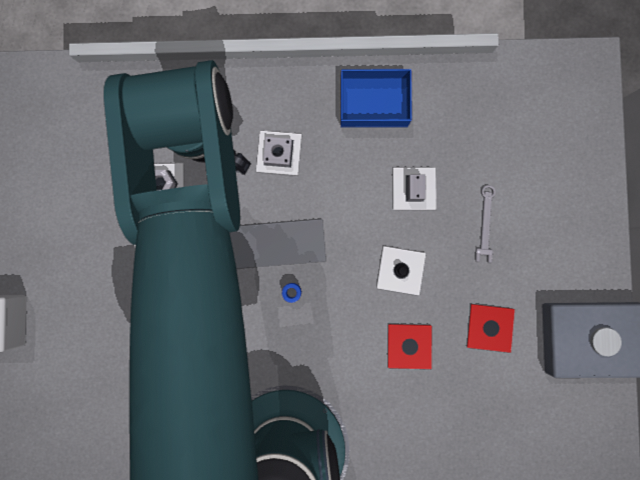

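All five parts stand on their pads: in the rectified tiles (centre at 80,80) each visible part is centred to a few mm. The gripper is clear at z 0.186.

```bash
python3 -c "
from rig import bot
print(bot.sign_off())"
```

```text
the job is handed in; nothing more can be done
None
```

I took both stacks apart and set plug, jaw, flange, sleeve and nut upright on their own pads, then handed the job in at about 33 s of the 131 s. `sign_off()` reports no verdict, so the result is not confirmed.

**Position and turn:** in the last pictures the flange, jaw and plug are centred to within about 3 mm, and the flange and jaw match their outlines. The nut also looks centred and turned right, but only the scene camera saw it whole. The limits are 12 mm and 0.25 rad.

**Gaps in the last look:** the arm hid the sleeve from the top camera, and a finger partly covered it in the scene camera. I relied on the clear scene picture taken right after its release, which showed it upright and centred on its ring.

**Small disagreements:** the two cameras differ by about 2 mm in x. The jaw sits about 2 to 3 mm towards the robot from its outline's centre.

**Other limits:** the highest wrist force I read was about 16 N, though I only read it at the end of each move. The look-alikes were not touched. The gripper was open at z 0.186 m, with about 0 N on it.

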